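# Store the dropper bottles and coin slabs after treatment

### The arm

A 6-joint arm with a two-finger parallel gripper is mounted at the origin on a cart in front of the work surface, level with it; the furniture and walls round the work are solid. World frame = base frame: x ahead of the robot, y to its left, z up, the work surface at z = 0. Lengths are in m, angles in rad, forces in N, time in s.
With the tool pointing down it reaches from about 0.375 to 0.9 m from the base axis. Payload 3.1 kg.
Tool frame: the origin (TCP) lies midway between the tips of the shut fingers; the grasp point (between the pads) lies 19 mm behind it; z points along the fingers, y is the line along which they close (so a half turn about z gives the same grasp; the last joint's range is limited). The gripper opens to 87 mm and grips with 3 to 60 N. Pads are 19 mm wide; open, the fingers measure 117 mm over their backs; the gripper's body (75 mm by 190 mm) begins 51 mm behind the grasp point.
Start: joints at [0.956, 0.527, 1.433, -0, 1.181, -0.178], TCP at [0.264, 0.566, 0.223] pointing down, gripper open.
Joint ranges: [-3.08, 3.08], [-0.75, 2.2], [0.22, 2.44], [-1.43, 4.57], [0, 2.65], [-2.85, 2.85]. Speed limits (rad/s): [2.79, 2.79, 3.14, 3.14, 3.14, 3.14].

### API

Orientations are given as a unit quaternion [x, y, z, w].
In Python, from rig import status, imaging, order gives the robot as it stands.
- The arm moves only by the tool arm_command, never from a script. Its argument "deltas" is one flat list of numbers, 5 for each row, row after row: the opening, from -1 (shut) to 1 (fully open), so that 0 is half open, then the shift along the tool's x, y, z in m, then the turn about the tool's z in rad. In form: [gripper, tx, ty, tz, roll, gripper, tx, ty, tz, roll, ...]. A call has 1 to 12 rows; each row shifts and turns the commanded pose from where the row before left it, along the tool's axes as they then stand; what a row does not reach is not made up. A row lasts 1/8 s, in which the tool goes at most 62.5 mm and 10.7 degrees, less where a joint would pass 70% of its speed; a pose out of reach is approached as far as the arm can. A call with a gripper value outside its range is refused whole. The fingers move at their own pace and stop on an object; "newtons" is the grip in N (left out, the last holds). Time passes only in rows, so rows that do not move let the fingers close. It gives the time, the measured TCP pose, the force, the opening and the grip force at its end, in the units of the state.
- status.get_obs(): the state, without advancing time (a new reading comes with each control period).
- imaging.camera(name): name is "scene" or "top" or "wrist"; returns (picture, depth): 420x560x3 uint8, red, green, blue; 420x560 float32, m along the optical axis (not along the pixel's ray), 0 where there is no reading.
- imaging.camera_params(name): a dict with "intrinsics" (3x3 intrinsics, pixels), "k1" (the pictures are not rectified: a ray, as slopes to the right and down, at radius r is drawn at 1 + k1 r^2 times it, then the intrinsics apply), "camera_from_world" (4x4, takes a point from world to camera coordinates). Camera axes: x right, y up, looking along -z (the intrinsics and any distortion apply to the point x, -y, -z); pixel columns grow to the right and rows downward; lengths in m; the calibration is good to about 2 mm. A picture is of the moment at which its call begins: read the wrist's pose just before it. camera_params takes no time and is no camera call; for the wrist camera it gives the pose at the moment of the call.
- order.hand_in(): hands the job in; it is judged then, once.
The state is a dict: "time": time; "q": joint angles; "joint_velocities": joint speeds; "joint_torque": joint torques, N m; "position": TCP position; "tool_rot": TCP orientation; "ft_force": force on the tool from outside, world axes, zero at the start; "moment": the same for the moment, N m; "grip_width": finger opening in m; "grip_force": force on a finger pad.
Only numpy, scipy, OpenCV 4.12 (cv2) and the standard library are available. Lean on these libraries where they do the work, as an engineer would, in place of code of your own. Each camera call takes 0.05 s, during which the arm holds its last target. There are 200 camera calls.

### The job

Put the coin-treatment things away: push the keeper bar of the sloping bottle cradle fully open (away from the robot), lay each dropper bottle that stands in front of or beside the cradle (not the one in the desk's far right corner) on its side in a cradle lane of its own, its base down against the foot wall and its rubber bulb at the high end, then draw the keeper bar fully back over the bottles. Stand every flat coin slab on one of its short ends in a slot of its own in the slab rack, leaning back away from the robot as the slots do; slabs may go in at any time. Leave the jar, the small white carton, the glass dish and the other things on the desk undisturbed.

Things in the scene. Friction and masses are not known exactly. Their poses are not given: they have to be found in the camera images.
- cradle: Fixed wooden bottle cradle, 200 mm wide (y), 125 long (x); origin: centre of its underside; +x away from the robot. Its deck slopes down along +x at 20 deg. Three lanes 64 mm apart, each of two 8 mm rods 24 mm apart, 16 mm over the deck, running down to a foot wall at the far end, 13 mm higher than a laid bottle's axis. A laid bottle's base-to-bulb direction is (-0.940, 0, 0.342) in its axes.
- keeper_tab (a point): Black upright tab on the middle of the keeper bar, 14 mm wide across the cradle (y), 24 mm along x, about 40 mm tall; this point is on it 24 mm above the bar's top and 16 mm below the tab's top. Pinch it across its 14 mm width.
- keeper (a joint): Travel of the keeper, an aluminium bar across all lanes (216 mm wide, 14 x 8 mm, 6 mm above laid bottles) on a leg at each side: 0 = closed, over the bottle bodies; 0.07 m = fully open, beyond the foot wall. It slides parallel to the slope: opening moves the tab along (0.940, 0, -0.342) in the cradle's axes. About 2 N of friction; it stays where left.
- slot_0 (a point): The centre of a slab seated in the rack's slot nearest the robot (fixed to the rack).
- slot_1 (a point): The same for the middle slot.
- slot_2 (a point): The same for the slot farthest from the robot.
- slab_rack: Fixed wooden rack, 150 (x) by 90 mm (y); origin: centre of its underside; +x away from the robot. On an 8 mm base, three slots 42 mm apart in x, open at the sides, 80 mm wide, 16 mm across, between a front fin 17 mm and a back fin 33 mm high. They lean back 20 deg: a seated slab's long direction is (0.342, 0, 0.940) in the rack's axes, its lower end on the base 43 mm below the slot's point.
- lane_0 (a point): Where a laid bottle's own point comes to lie (50 mm from its base along its axis) in the left (+y) lane, the bottle's base against the foot wall.
- lane_1 (a point): Where a laid bottle's own point comes to lie (50 mm from its base along its axis) in the middle lane, the bottle's base against the foot wall.
- lane_2 (a point): Where a laid bottle's own point comes to lie (50 mm from its base along its axis) in the right (-y) lane, the bottle's base against the foot wall.
- bottle_0 (a point): Amber dropper bottle, 102 mm tall, standing upright at the start: body 33 mm in diameter up to 62 mm, then black collar 24 mm in diameter to 77 mm, rubber bulb 13 mm in diameter on top; 70 g. The point is on its axis 50 mm above its base; z runs from base to bulb. May be absent.
- slab_0 (a point): Clear plastic coin slab (white rim, a dark coin and a blank label inside), 86 mm long (x), 50 mm wide (y), 10 mm thick (z), lying flat on the desk; 50 g. The point is its centre. Either short end may be down and either face forward. May be absent.
- bottle_1 (a point): Amber dropper bottle, 102 mm tall, standing upright at the start: body 33 mm in diameter up to 62 mm, then black collar 24 mm in diameter to 77 mm, rubber bulb 13 mm in diameter on top; 70 g. The point is on its axis 50 mm above its base; z runs from base to bulb. May be absent.
- slab_1 (a point): Clear plastic coin slab (white rim, a dark coin and a blank label inside), 86 mm long (x), 50 mm wide (y), 10 mm thick (z), lying flat on the desk; 50 g. The point is its centre. Either short end may be down and either face forward. May be absent.
- bottle_2 (a point): Amber dropper bottle, 102 mm tall, standing upright at the start: body 33 mm in diameter up to 62 mm, then black collar 24 mm in diameter to 77 mm, rubber bulb 13 mm in diameter on top; 70 g. The point is on its axis 50 mm above its base; z runs from base to bulb. May be absent.
- slab_2 (a point): Clear plastic coin slab (white rim, a dark coin and a blank label inside), 86 mm long (x), 50 mm wide (y), 10 mm thick (z), lying flat on the desk; 50 g. The point is its centre. Either short end may be down and either face forward. May be absent.
- jar_1: Lidded jar, 64 mm across, 100 mm tall, standing, a bystander to leave where it is; origin at the centre of its underside.
- box_1: Small white carton, 31 x 86 x 49 mm, a bystander to leave where it is; origin at the centre of its underside.
- glass_dish: Shallow glass dish with one coin, 68 mm across, 13 mm tall, a bystander to leave where it is; origin at the centre of its underside.
- usb_stick: Memory stick, 18 x 52 x 9 mm, a bystander to leave where it is; origin at the centre of its underside.
- pen_2: Marker pen, 17 x 135 x 16 mm, a bystander to leave where it is; origin at the centre of its underside.
Mind the look-alikes: they are no part of the job. What is shaped like the part that bears slab_0 but purple is not meant.

How it is judged:
By the outcome, as a careful person would: the job done as asked, in the order asked, and still so for the second after the job is handed in, with the robot touching nothing.
Of dropper_0, dropper_1, dropper_2 only 2 to 3 are there at a start; the rules pass over those that are not, and their reading is None.
Of coin_slab_0, coin_slab_1, coin_slab_2 only 2 to 3 are there at a start; the rules pass over those that are not, and their reading is None.
At some moment in a run one of coin_slab_0, coin_slab_1, coin_slab_2 may be knocked a few centimetres aside while the robot is not near it.
It also fails if it takes over 210 s, if anything falls off the work surface, if the arm or the gripper's body presses on something with over 40 N, if the wrist force passes 120 N, or if a joint passes its speed limit or range.

## Working session

There is one attempt and no reset: what is moved stays moved. The work goes in short steps, Python scripts to look and compute and a tool call to move; the robot and the scene stay as the last step left them, time stands still between calls to the robot, and variables do not carry over. Pictures are saved under pics/ and viewed, at most 14 in all, crops included, and the job is handed in when it is done.

Besides the shell and the picture viewer there is one more tool, called after "Emit:" as name(argument=value, ...) on one line, values as JSON. arm_command: Moves the arm, as the interface text tells. Its arguments: {"type":"object","properties":{"deltas":{"type":"array"},"newtons":{"type":"number"}},"required":["deltas"]}

```bash
ls; mkdir -p pics; cat > h.py <<'E'
import numpy as np, cv2
from scipy.spatial.transform import Rotation as R
from rig import status, imaging, order
def shot(n,f=None):
    P=imaging.camera_params(n); im,d=imaging.camera(n)
    if f: cv2.imwrite('pics/'+f,im[:,:,::-1])
    return im,d,P
def cloud(d,P):
    K=np.array(P['intrinsics']);T=np.linalg.inv(np.array(P['camera_from_world']))
    h,w=d.shape; v,u=np.mgrid[:h,:w]
    x=(u-K[0,2])/K[0,0]; y=(v-K[1,2])/K[1,1]; x0,y0=x.copy(),y.copy()
    for _ in range(8):
        s=1+P['k1']*(x*x+y*y); x,y=x0/s,y0/s
    p=np.stack([x*d,-y*d,-d],-1)
    return p@T[:3,:3].T+T[:3,3]
def proj(p,P):
    p=np.atleast_2d(p);T=np.array(P['camera_from_world']);K=np.array(P['intrinsics'])
    c=p@T[:3,:3].T+T[:3,3]; x=c[:,0]/-c[:,2]; y=-c[:,1]/-c[:,2]; s=1+P['k1']*(x*x+y*y)
    return np.stack([K[0,0]*x*s+K[0,2],K[1,1]*y*s+K[1,2]],-1)
E
python3 - <<'E'
from h import *
for n in('scene','top'):
    im,d,P=shot(n,n+'0.png'); np.save(n+'0.npy',cloud(d,P)); np.save(n+'d.npy',d)
    print(n,np.linalg.inv(P['camera_from_world']).round(3).tolist(),P['k1'],P['intrinsics'])
print(status.get_obs())
E
```

```text
pics
scene [[0.841, 0.367, -0.398, -0.077], [-0.54, 0.54, -0.646, -1.137], [-0.022, 0.758, 0.652, 1.192], [0.0, 0.0, 0.0, 1.0]] -0.01471394770645562 [[539.67353527   0.         277.02431721]
 [  0.         539.67353527 197.30555535]
 [  0.           0.           1.        ]]
top [[-0.007, 0.988, -0.156, 0.357], [-1.0, -0.009, -0.015, -0.056], [-0.017, 0.156, 0.988, 1.398], [0.0, 0.0, 0.0, 1.0]] -0.031933033940685106 [[410.01985919   0.         282.03120174]
 [  0.         410.01985919 204.81836115]
 [  0.           0.           1.        ]]
{'time': 0.1, 'q': array([ 9.55455075e-01,  5.28391779e-01,  1.43375511e+00, -2.18848475e-05,
        1.18141195e+00, -1.78530204e-01]), 'joint_velocities': array([-5.77294258e-04, -2.88082985e-03, -2.45409611e-03, -4.12719459e-04,
       -5.31128619e-04, -7.05011321e-05]), 'joint_torque': array([-3.39711851e-04, -4.40982771e+01, -1.77151501e+01,  6.35184674e-02,
        5.33629116e-02, -5.61809202e-05]), 'position': array([0.2640197 , 0.5657745 , 0.22166414]), 'tool_rot': array([ 2.16669132e-01,  9.76244601e-01, -9.10569163e-04, -3.70725400e-04]), 'ft_force': array([-0.29729575, -0.35768534, -0.20072476]), 'moment': array([-0.02726584, -0.07575503,  0.0345424 ]), 'grip_force': 0.0, 'grip_width': 0.08673798633146862}
```

View pics/scene0.png

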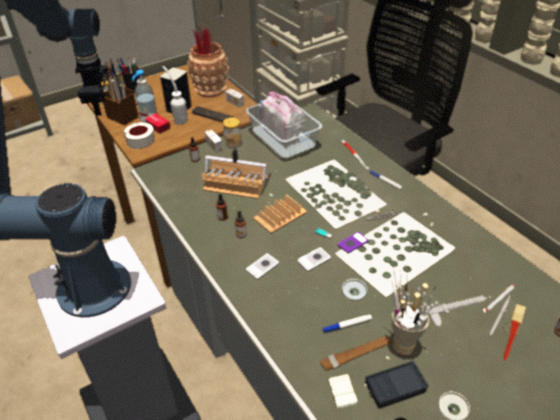

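View pics/top0.png

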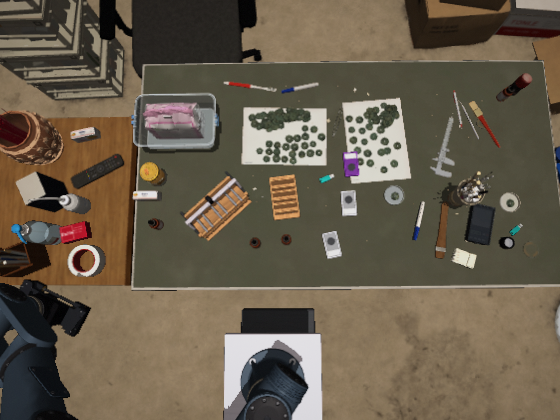

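The pictures show:
- **Bottles:** three, at top px (155,224), (255,242) and (286,239).
- **White slabs:** two, at (349,203) and (332,244). The purple look-alike is at (350,163).
- **Fixtures:** the cradle is at (217,205) and the rack at (284,197).

The tool cannot tilt, so bottles have to be toppled within a light grip. Next I'll measure.

```bash
python3 - <<'E'
from h import *
im=cv2.imread('pics/top0.png'); C=np.load('top0.npy')
hsv=cv2.cvtColor(im,cv2.COLOR_BGR2HSV)
x,y,z=C[...,0],C[...,1],C[...,2]
print('desk z',np.median(z[250:280,300:500]))
for n,(u,v) in dict(b0=(155,224),b1=(255,242),b2=(286,239)).items():
    s=np.s_[v-14:v+15,u-14:u+15]; m=(z[s]>0.03)&(z[s]<0.12); 
    t=m&(z[s]>.088)
    print(n,m.sum(),'max z',z[s][m].max(),'cen',C[s][m].mean(0).round(4),'top',t.sum(),C[s][t].mean(0).round(4))
def rect(m,name):
    m=m.astype(np.uint8); k,l,st,_=cv2.connectedComponentsWithStats(m); i=1+st[1:,4].argmax(); p=C[l==i]
    r=cv2.minAreaRect((p[:,:2]*1000).astype(np.float32)); print(name,len(p),r,'z',np.percentile(p[:,2],[2,50,98]).round(3)); return l==i
for n,(u,v) in dict(s0=(349,203),s1=(332,244)).items():
    m=np.zeros(z.shape,bool); m[v-20:v+21,u-16:u+17]=1
    rect(m&(hsv[...,1]<110)&(hsv[...,2]>110),n)
m=np.zeros(z.shape,bool); m[165:230,262:306]=1
rect(m&(z>0.004)&(z<.08),'rack')
m=np.zeros(z.shape,bool); m[165:248,170:258]=1
rect(m&(z>0.01)&(z<.15),'cradle')
big=cv2.resize(im[160:255,140:360],None,fx=3.6,fy=3.6,interpolation=cv2.INTER_CUBIC); cv2.imwrite('pics/crop1.png',big)
E
```

```text
desk z 0.0001849346335200952
b0 111 max z 0.10327955175147996 cen [0.5112 0.3859 0.066 ] top 16 [0.5127 0.3907 0.0974]
b1 92 max z 0.10308431245929128 cen [0.4456 0.0529 0.0691] top 15 [0.4458 0.0546 0.0979]
b2 86 max z 0.09998361222790497 cen [ 0.4556 -0.0484  0.0701] top 13 [ 0.4577 -0.0484  0.0978]
s0 349 ((477.6236572265625, -191.46934509277344), (88.74382781982422, 352.191650390625), 55.87073516845703) z [-0.002  0.01   0.016]
s1 366 ((423.5308837890625, -136.5609893798828), (89.41938781738281, 189.31956481933594), 14.352632522583008) z [-0.002  0.01   0.017]
rack 1082 ((605.51318359375, -43.28440856933594), (162.05703735351562, 96.45494079589844), 6.255605697631836) z [0.004 0.014 0.038]
cradle 1996 ((575.9325561523438, 192.435302734375), (133.02725219726562, 216.43002319335938), 44.50148010253906) z [0.015 0.048 0.101]
```

View pics/crop1.png

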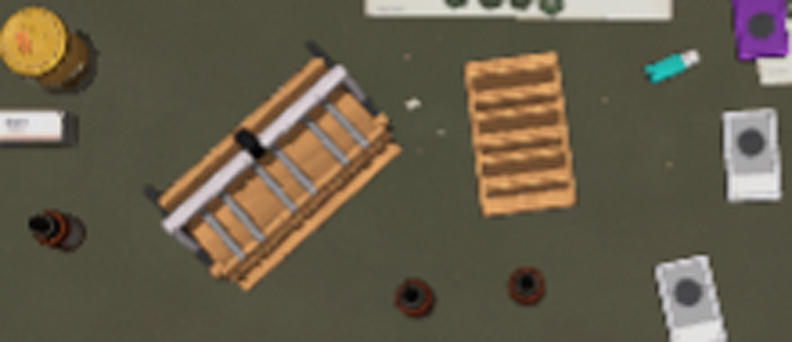

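```bash
cat >> h.py <<'E'
def pose():
    o=status.get_obs(); X=R.from_quat(o['tool_rot']).as_matrix()[:,0]
    return np.array(o['position']),np.arctan2(X[1],X[0]),o
def plan(wps,n=None,step=.055,dr=.17,start=None):
    """wps: (grip,x,y,z,theta[,nrows]) world; prints rows to go there one after another, theta None keeps"""
    p,th,o=pose()
    if start is not None: p,th=np.array(start[:3],float),start[3]
    rows=[]
    for w in wps:
        g,t=w[0],np.array(w[1:4],float); tt=th if w[4] is None else w[4]
        d=(tt-th+np.pi)%(2*np.pi)-np.pi
        k=max(1,int(np.ceil(np.linalg.norm(t-p)/step)),int(np.ceil(abs(d)/dr)),w[5] if len(w)>5 else 1)
        for i in range(k):
            v=(t-p)/k; a=th+d*i/k
            rows.append([g,v[0]*np.cos(a)+v[1]*np.sin(a),v[0]*np.sin(a)-v[1]*np.cos(a),-v[2],-d/k])
        p,th=t,tt
    for i in range(0,len(rows),12):
        print('['+', '.join(f'{x:.4g}' for r in rows[i:i+12] for x in np.round(r,4))+']')
E
python3 - <<'E'
from h import *
print(pose()[:2])
plan([(1,.52,.16,.36,np.pi+np.radians(42)-np.pi)])
plan([(1,.52,.16,.36,np.radians(42)+np.pi)])
E
```

```text
(array([0.2640197 , 0.5657745 , 0.22166414]), np.float64(2.704789614199338))
[1, -0.0336, -0.0216, -0.0115, 0.1643, 1, -0.0367, -0.0158, -0.0115, 0.1643, 1, -0.0388, -0.0096, -0.0115, 0.1643, 1, -0.0399, -0.0031, -0.0115, 0.1643, 1, -0.0398, 0.0034, -0.0115, 0.1643, 1, -0.0387, 0.0099, -0.0115, 0.1643, 1, -0.0366, 0.0161, -0.0115, 0.1643, 1, -0.0335, 0.0219, -0.0115, 0.1643, 1, -0.0294, 0.0271, -0.0115, 0.1643, 1, -0.0246, 0.0315, -0.0115, 0.1643, 1, -0.0191, 0.0351, -0.0115, 0.1643, 1, -0.0131, 0.0378, -0.0115, 0.1643]
[1, -0.0404, -0.0259, -0.0138, -0.117, 1, -0.0371, -0.0305, -0.0138, -0.117, 1, -0.0332, -0.0346, -0.0138, -0.117, 1, -0.029, -0.0382, -0.0138, -0.117, 1, -0.0243, -0.0414, -0.0138, -0.117, 1, -0.0193, -0.0439, -0.0138, -0.117, 1, -0.0141, -0.0459, -0.0138, -0.117, 1, -0.0086, -0.0472, -0.0138, -0.117, 1, -0.0031, -0.0479, -0.0138, -0.117, 1, 0.0026, -0.0479, -0.0138, -0.117]
```

Emit:
arm_command(deltas=[1,-0.0336,-0.0216,-0.0115,0.1643,1,-0.0367,-0.0158,-0.0115,0.1643,1,-0.0388,-0.0096,-0.0115,0.1643,1,-0.0399,-0.0031,-0.0115,0.1643,1,-0.0398,0.0034,-0.0115,0.1643,1,-0.0387,0.0099,-0.0115,0.1643,1,-0.0366,0.0161,-0.0115,0.1643,1,-0.0335,0.0219,-0.0115,0.1643,1,-0.0294,0.0271,-0.0115,0.1643,1,-0.0246,0.0315,-0.0115,0.1643,1,-0.0191,0.0351,-0.0115,0.1643,1,-0.0131,0.0378,-0.0115,0.1643])

```text
time: 1.6
position: [0.5207, 0.1595, 0.3605]
tool_rot: [0.935, 0.356, -0.0, -0.0]
ft_force: [0.4, 0.3, -0.9]
grip_width: 0.0869
grip_force: 0.0
```

```bash
python3 - <<'E'
from h import *
im,d,P=shot('wrist','w1.png'); np.save('w1.npy',cloud(d,P)); p,th,o=pose(); print(p,th,o['q'])
print(np.linalg.inv(P['camera_from_world']).round(3).tolist(), P['intrinsics'])
E
```

```text
[0.52483624 0.15534557 0.36207568] 0.7201558786707526 [ 0.08613254  0.28330941  1.43715083 -0.0045722   1.41596243  0.93747141]
[[0.665, 0.712, 0.228, 0.585], [-0.747, 0.633, 0.204, 0.216], [0.001, -0.306, 0.952, 0.523], [0.0, 0.0, 0.0, 1.0]] [[362.66487084   0.         278.24933128]
 [  0.         362.66487084 205.45395375]
 [  0.           0.           1.        ]]
```

View pics/w1.png

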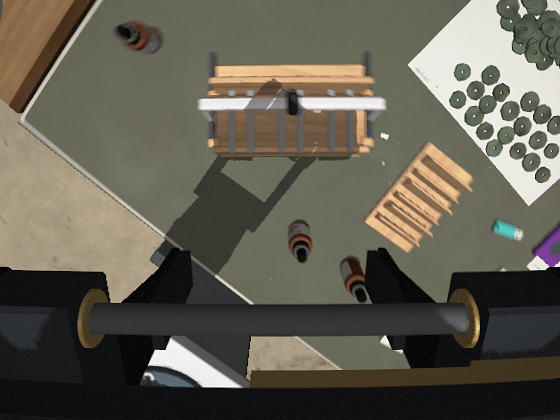

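The cradle is square-on in the wrist view, with the bar from (200,104) to (385,104), the tab at (293,102) and the foot wall at v≈72. The rack is at (420,195) and two bottles at (300,240) and (353,280). Next I'll take points from depth.

```bash
python3 - <<'E'
from h import *
im=cv2.imread('pics/w1.png'); C=np.load('w1.npy'); hsv=cv2.cvtColor(im,cv2.COLOR_BGR2HSV)
m=np.zeros(im.shape[:2],bool); m[90:120,195:392]=1
bar=m&(hsv[...,1]<40)&(hsv[...,2]>150)&(C[...,2]>.03)
p=C[bar]; r=cv2.minAreaRect((p[:,:2]*1000).astype(np.float32)); print('bar',len(p),r,p.mean(0))
c,s=np.linalg.eigh(np.cov(p[:,:2].T)); a=s[:,1]; print('bar yaw dir',np.degrees(np.arctan2(a[1],a[0])),'z',np.percentile(p[:,2],[5,50,95]))
q=(p[:,:2]-p[:,:2].mean(0))@a; lo,hi=np.percentile(q,[.5,99.5]); print('len',hi-lo,'mid',p[:,:2].mean(0)+a*(lo+hi)/2)
m=np.zeros(im.shape[:2],bool); m[85:122,283:305]=1
t=m&(hsv[...,2]<60)&(C[...,2]>.08); p=C[t]; print('tab',len(p),p.mean(0),p.min(0),p.max(0)); 
print('tab top',C[m&(C[...,2]>C[m][:,2].max()-.005)].mean(0),C[m][:,2].max())
for v in (68,72,78,85,95,110,125,140,150,154): print(v,C[v,[215,255,300,345]].round(3).tolist())
# rods: gray in between bar and near rail
m=np.zeros(im.shape[:2],bool); m[114:148,215:368]=1
rod=(m&(hsv[...,1]<70)).astype(np.uint8)
k,l,st,ce=cv2.connectedComponentsWithStats(rod)
for i in range(1,k):
    if st[i,4]>60: 
        p=C[l==i]; print('rod',st[i],p.mean(0).round(4))
E
```

```text
bar 1721 ((585.8641357421875, 198.0335235595703), (23.85601234436035, 214.46688842773438), 41.1088981628418) [0.58898751 0.18996934 0.08838391]
bar yaw dir 131.85319914217635 z [0.06959284 0.08838068 0.09085223]
len 0.2119207695793229 mid [0.5834413  0.19616085]
tab 206 [0.58497953 0.19574877 0.13335509] [0.57483068 0.18596077 0.12314167] [0.59460034 0.21559904 0.52304184]
tab top [0.58480593 0.21559904 0.52304184] 0.5230418392342422
68 [[0.55, 0.298, 0.007], [0.586, 0.257, 0.007], [0.626, 0.212, 0.006], [0.667, 0.167, 0.007]]
72 [[0.546, 0.295, 0.006], [0.582, 0.254, 0.006], [0.622, 0.209, 0.007], [0.663, 0.163, 0.006]]
78 [[0.545, 0.282, 0.059], [0.577, 0.246, 0.06], [0.613, 0.205, 0.06], [0.65, 0.164, 0.061]]
85 [[0.538, 0.278, 0.055], [0.57, 0.241, 0.052], [0.608, 0.199, 0.05], [0.646, 0.156, 0.046]]
95 [[0.525, 0.273, 0.027], [0.56, 0.234, 0.018], [0.599, 0.19, 0.037], [0.638, 0.147, 0.04]]
110 [[0.519, 0.256, 0.087], [0.545, 0.221, 0.027], [0.585, 0.178, 0.044], [0.624, 0.135, 0.044]]
125 [[0.496, 0.248, 0.033], [0.531, 0.208, 0.032], [0.571, 0.166, 0.052], [0.61, 0.123, 0.051]]
140 [[0.483, 0.235, 0.047], [0.517, 0.196, 0.037], [0.558, 0.154, 0.06], [0.596, 0.111, 0.059]]
150 [[0.475, 0.227, 0.057], [0.51, 0.188, 0.059], [0.549, 0.146, 0.065], [0.587, 0.102, 0.061]]
154 [[0.469, 0.224, 0.048], [0.503, 0.184, 0.043], [0.54, 0.133, 0.006], [0.583, 0.085, 0.006]]
rod [228 114   9  34 241] [0.5067 0.2265 0.0482]
rod [247 114   7  34 238] [0.5233 0.2088 0.0493]
rod [278 114   8  34 255] [0.5498 0.1784 0.0489]
rod [294 114  11  34 243] [0.5664 0.1609 0.0498]
rod [328 114   8  34 251] [0.5927 0.13   0.0488]
rod [346 114   8  34 238] [0.6094 0.1121 0.048 ]
```

```bash
python3 - <<'E'
from h import *
C=np.load('w1.npy'); a=.7307; X=np.array([np.cos(a),np.sin(a)]);Y=np.array([-X[1],X[0]]); o=np.array([.5581,.1697])
for u in (268,325):
    print([( *(round(1000*float(k)) for k in ((C[v,u,:2]-o)@X,(C[v,u,:2]-o)@Y,C[v,u,2])),) for v in range(66,160,2)])
plan([(1,.585,.1953,.16,.731,4),(1,.585,.1953,.099,.731,3)])
plan([(-1,.585,.1953,.099,.731,4)],start=[.585,.1953,.099,.731])
t=.0735*np.array([.94*X[0],.94*X[1],-.342])
plan([(-1,*(np.array([.585,.1953,.099])+t),.731,8)],start=[.585,.1953,.099,.731])
E
```

```text
[(82, 29, 6), (79, 29, 4), (77, 29, 6), (74, 29, 7), (71, 30, 6), (67, 28, 59), (65, 28, 60), (62, 28, 62), (60, 28, 61), (58, 28, 54), (55, 29, 47), (53, 29, 42), (50, 29, 35), (48, 29, 29), (45, 29, 21), (43, 30, 18), (41, 28, 86), (39, 28, 88), (37, 28, 88), (35, 28, 90), (33, 28, 90), (30, 28, 88), (25, 30, 26), (22, 29, 27), (20, 30, 28), (17, 30, 29), (14, 30, 28), (12, 30, 29), (9, 29, 33), (7, 30, 32), (4, 30, 33), (2, 30, 34), (-1, 30, 35), (-3, 30, 36), (-6, 30, 38), (-8, 30, 38), (-11, 30, 38), (-14, 30, 39), (-16, 30, 39), (-19, 30, 41), (-19, 29, 58), (-21, 29, 58), (-23, 29, 61), (-27, 29, 57), (-32, 30, 42), (-42, 31, 0), (-45, 31, -2)]
[(82, -47, 6), (79, -48, 5), (76, -48, 6), (74, -48, 7), (71, -48, 6), (67, -41, 60), (64, -41, 60), (62, -41, 61), (60, -42, 57), (58, -42, 52), (55, -43, 46), (53, -44, 39), (50, -45, 36), (48, -45, 35), (45, -45, 37), (43, -45, 37), (41, -38, 87), (39, -38, 88), (37, -38, 89), (35, -38, 90), (32, -38, 91), (30, -38, 90), (25, -46, 27), (22, -47, 27), (19, -47, 28), (17, -47, 28), (14, -46, 30), (12, -46, 31), (9, -46, 31), (7, -46, 32), (4, -46, 33), (2, -46, 34), (-1, -46, 36), (-3, -46, 37), (-6, -46, 37), (-8, -46, 39), (-11, -46, 41), (-14, -46, 41), (-16, -46, 42), (-19, -46, 41), (-19, -44, 59), (-21, -44, 59), (-24, -44, 59), (-28, -45, 53), (-38, -51, 7), (-42, -52, 0), (-45, -52, 1)]
[1, 0.0179, 0.0024, 0.0505, -0.0027, 1, 0.0179, 0.0025, 0.0505, -0.0027, 1, 0.0179, 0.0025, 0.0505, -0.0027, 1, 0.0179, 0.0026, 0.0505, -0.0027, 1, 0, 0, 0.0203, -0, 1, 0, 0, 0.0203, -0, 1, 0, 0, 0.0203, -0]
[-1, 0, 0, -0, -0, -1, 0, 0, -0, -0, -1, 0, 0, -0, -0, -1, 0, 0, -0, -0]
[-1, 0.0086, 0, 0.0031, -0, -1, 0.0086, 0, 0.0031, -0, -1, 0.0086, 0, 0.0031, -0, -1, 0.0086, 0, 0.0031, -0, -1, 0.0086, 0, 0.0031, -0, -1, 0.0086, 0, 0.0031, -0, -1, 0.0086, 0, 0.0031, -0, -1, 0.0086, 0, 0.0031, -0]
```

Emit:
arm_command(deltas=[1,0.018,0.0024,0.0505,-0.0027,1,0.018,0.0025,0.0505,-0.0027,1,0.018,0.0025,0.0505,-0.0027,1,0.018,0.0026,0.0505,-0.0027,1,0,0,0.0203,0,1,0,0,0.0203,0,1,0,0,0.0203,0,-1,0,0,0,0,-1,0,0,0,0,-1,0,0,0,0,-1,0,0,0,0], newtons=20)

```text
time: 3.02
position: [0.581, 0.2018, 0.0986]
tool_rot: [0.932, 0.363, 0.001, 0.0]
ft_force: [0.3, -0.5, 0.1]
grip_width: 0.0549
grip_force: 0.0
```

```bash
python3 - <<'E'
from h import *
p,th,o=pose(); print(p,th,o['grip_width'],o['grip_force'],o['ft_force'])
E
```

```text
[0.58096679 0.20177606 0.09855229] 0.7440251979279461 0.05494353980286385 0.0 [ 0.29002241 -0.46093561  0.14872058]
```

Emit:
arm_command(deltas=[-1,-0.001,0.0075,0,0.013,-1,0,0,0,0,-1,0,0,0,0,-1,0,0,0,0,-1,0,0,0,0,-1,0,0,0,0,-1,0,0,0,0])

```text
time: 3.9
position: [0.5827, 0.1977, 0.0976]
tool_rot: [0.934, 0.358, -0.001, -0.002]
ft_force: [-3.2, 5.5, 1.9]
grip_width: 0.0136
grip_force: 19.9
```

Emit:
arm_command(deltas=[-1,0.0086,0,0.0031,0,-1,0.0086,0,0.0031,0,-1,0.0086,0,0.0031,0,-1,0.0086,0,0.0031,0,-1,0.0086,0,0.0031,0,-1,0.0086,0,0.0031,0,-1,0.0086,0,0.0031,0,-1,0.0086,0,0.0031,0,-1,0,0,0,0])

```text
time: 5.03
position: [0.6287, 0.2399, 0.0739]
tool_rot: [0.933, 0.359, -0.009, -0.0]
ft_force: [-14.0, -4.3, 16.1]
grip_width: 0.0139
grip_force: 20.0
```

```bash
python3 - <<'E'
from h import *
p,th,o=pose(); print(p,th,o['grip_width'],o['grip_force'],o['ft_force'])
E
```

```text
[0.62866413 0.23994906 0.07387735] 0.7335184210496803 0.013908896063201857 19.99999724328518 [-14.02911107  -4.27148078  16.09317703]
```

Emit:
arm_command(deltas=[0.5,0,0,0,0,0.5,0,0,0,0,0.5,0,0,0,0,0.5,0,0,-0.05,0,0.5,0,0,-0.05,0,0.5,-0.03,0,-0.05,0,0.5,-0.05,0,-0.05,0,0.5,-0.05,0,-0.05,0,0.5,0,0,0,0,0.5,0,0,0,0])

```text
time: 6.28
position: [0.5483, 0.1624, 0.311]
tool_rot: [0.934, 0.357, 0.0, -0.0]
ft_force: [-0.6, 0.0, -0.2]
grip_width: 0.0653
grip_force: 0.0
```

```bash
python3 - <<'E'
from h import *
im,d,P=shot('wrist','w2.png'); C=cloud(d,P); p,th,o=pose(); print(p,th,o['ft_force'])
a=.7307; X=np.array([np.cos(a),np.sin(a)]); o0=np.array([.5581,.1697])
t=(C[...,:2]-o0)@X; s=(C[...,:2]-o0)@np.array([-X[1],X[0]])
m=(C[...,2]>.045)&(C[...,2]<.1)&(t>.06)&(t<.2)&(abs(s)<.11)
hi=m&(t>.08); print('bar t',np.percentile(t[hi],[2,50,98]),'z',np.median(C[hi][:,2]),hi.sum())
E
```

```text
[0.54807604 0.1626215  0.31005918] 0.7310170118226319 [-0.04047022  0.69924796 -0.48279836]
bar t [0.08352921 0.09269683 0.1001363 ] z 0.0674774760211938 2660
```

View pics/w2.png

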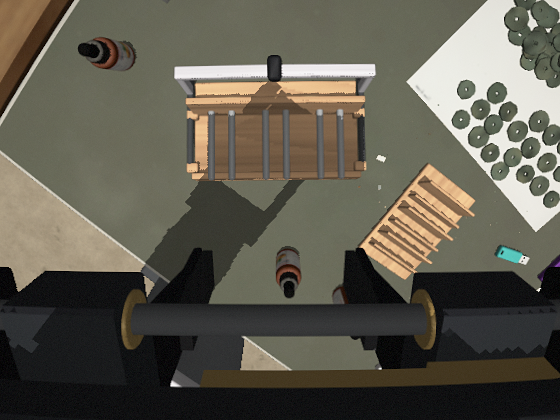

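The keeper is now at v≈72, beyond the wall at v≈102, and b0 is at (107,52). I'll check the tab's travel.

```bash
python3 - <<'E'
from h import *
im,d,P=shot('wrist'); C=cloud(d,P); hsv=cv2.cvtColor(im,cv2.COLOR_RGB2HSV)
m=np.zeros(d.shape,bool); m[52:86,264:286]=1
p=C[m&(hsv[...,2]<60)&(C[...,2]>.09)&(C[...,2]<.15)]; print('tab',len(p),p.mean(0))
q=p.mean(0)-[.58498,.19575,.1334]; print(q, np.linalg.norm(q[:2])/.94, q[2]/-.342)
# bottle 0
m=np.zeros(d.shape,bool); m[30:75,70:140]=1
p=C[m&(C[...,2]>.02)&(C[...,2]<.11)]
for a,b in((.02,.06),(.06,.08),(.085,.1),(.095,.11)):
    k=p[(p[:,2]>a)&(p[:,2]<b)]; print('b0',a,len(k),k.mean(0).round(4),k.min(0).round(4),k.max(0).round(4))
print('cam',np.linalg.inv(P['camera_from_world'])[:3,3])
E
```

```text
tab 328 [0.6257505  0.23533149 0.10629544]
[ 0.0407705   0.03958149 -0.02710456] 0.06045069729132648 0.07925310074091095
b0 0.02 546 [0.5211 0.38   0.0441] [0.4994 0.3729 0.02  ] [0.5328 0.4029 0.06  ]
b0 0.06 501 [0.5184 0.3855 0.0701] [0.5003 0.3744 0.06  ] [0.5309 0.4036 0.0798]
b0 0.085 168 [0.5169 0.3881 0.0953] [0.5096 0.3831 0.0853] [0.5219 0.3965 0.1   ]
b0 0.095 135 [0.5159 0.389  0.0984] [0.5096 0.3831 0.0951] [0.5218 0.3965 0.1023]
cam [0.61208732 0.21893159 0.47260699]
```

```bash
cat >> h.py <<'E'
def topple(sgn,h=55,a1=70,n=14,over=1.0,g=-1):
    """rows: rotate bottle held at height h (mm) about base edge toward sgn*tool x by a1 deg"""
    A=np.radians(np.linspace(0,a1,n+1)+np.degrees(np.arctan2(h,16.5))); r=np.hypot(h,16.5)
    u=-r*np.cos(A); z=r*np.sin(A); rows=[]
    for i in range(n):
        rows.append([g,round(sgn*(u[i+1]-u[i])/1e3,4),0,round((z[i]-z[i+1]+(over/n))/1e3,4),0])
    print('topple',len(rows),[x for r in rows for x in r], 'total',(u[-1]-u[0]),z[-1]-z[0])
E
python3 - <<'E'
from h import *
plan([(.3,.516,.3895,.15,.731),(.3,.516,.3895,.041,.731,3)])
topple(-1)
E
```

```text
[0.3, 0.0213, -0.0317, 0.0266, 0, 0.3, 0.0213, -0.0317, 0.0266, 0, 0.3, 0.0213, -0.0317, 0.0266, 0, 0.3, 0.0213, -0.0317, 0.0266, 0, 0.3, 0.0213, -0.0317, 0.0266, 0, 0.3, 0.0213, -0.0317, 0.0266, 0, 0.3, 0, 0, 0.0363, -0, 0.3, 0, 0, 0.0363, -0, 0.3, 0, 0, 0.0363, -0]
topple 14 [-1, np.float64(-0.0049), 0, np.float64(-0.0012), 0, -1, np.float64(-0.0049), 0, np.float64(-0.0007), 0, -1, np.float64(-0.005), 0, np.float64(-0.0003), 0, -1, np.float64(-0.005), 0, np.float64(0.0001), 0, -1, np.float64(-0.005), 0, np.float64(0.0006), 0, -1, np.float64(-0.0049), 0, np.float64(0.001), 0, -1, np.float64(-0.0048), 0, np.float64(0.0014), 0, -1, np.float64(-0.0047), 0, np.float64(0.0019), 0, -1, np.float64(-0.0045), 0, np.float64(0.0023), 0, -1, np.float64(-0.0043), 0, np.float64(0.0026), 0, -1, np.float64(-0.0041), 0, np.float64(0.003), 0, -1, np.float64(-0.0038), 0, np.float64(0.0033), 0, -1, np.float64(-0.0035), 0, np.float64(0.0037), 0, -1, np.float64(-0.0032), 0, np.float64(0.004), 0] total 62.539761778351405 -20.68396387412072
```

Emit:
arm_command(deltas=[0.3,0.0213,-0.0317,0.0266,0,0.3,0.0213,-0.0317,0.0266,0,0.3,0.0213,-0.0317,0.0266,0,0.3,0.0213,-0.0317,0.0266,0,0.3,0.0213,-0.0317,0.0266,0,0.3,0.0213,-0.0317,0.0266,0,0.3,0,0,0.0363,0,0.3,0,0,0.0363,0,0.3,0,0,0.0363,0,0.3,0,0,0,0], newtons=4)

```text
time: 7.62
position: [0.5127, 0.3882, 0.0375]
tool_rot: [0.934, 0.358, -0.005, 0.001]
ft_force: [0.0, -0.5, 0.2]
grip_width: 0.0566
grip_force: 0.0
```

Emit:
arm_command(deltas=[-1,0,0,0,0,-1,0,0,0,0,-1,0,0,0,0,-1,0,0,0,0,-1,0,0,0,0,-1,0,0,0,0], newtons=4)

```text
time: 8.38
position: [0.5164, 0.39, 0.0437]
tool_rot: [0.934, 0.357, 0.001, -0.0]
ft_force: [-1.3, 2.4, 6.0]
grip_width: 0.0322
grip_force: 4.1
```

Emit:
arm_command(deltas=[-1,-0.0049,0,-0.0012,0,-1,-0.0049,0,-0.0007,0,-1,-0.005,0,-0.0003,0,-1,-0.005,0,0.0001,0,-1,-0.005,0,0.0006,0,-1,-0.0049,0,0.001,0,-1,-0.0048,0,0.0014,0], newtons=4)

```text
time: 9.25
position: [0.4902, 0.3658, 0.0415]
tool_rot: [0.934, 0.357, -0.0, 0.0]
ft_force: [1.3, 1.0, -0.1]
grip_width: 0.032
grip_force: 4.0
```

```bash
python3 - <<'E'
from h import *
im,d,P=shot('wrist','w3.png'); p,th,o=pose(); print(p,th,o['ft_force'],o['moment'],o['grip_width'],o['grip_force'])
E
```

```text
[0.48935746 0.36525197 0.04131572] 0.731089856010795 [-0.25905033 -1.09503193 -0.64814805] [-0.07180665  0.0840167   0.00520708] 0.03216622437119939 3.9985795819484338
```

View pics/w3.png

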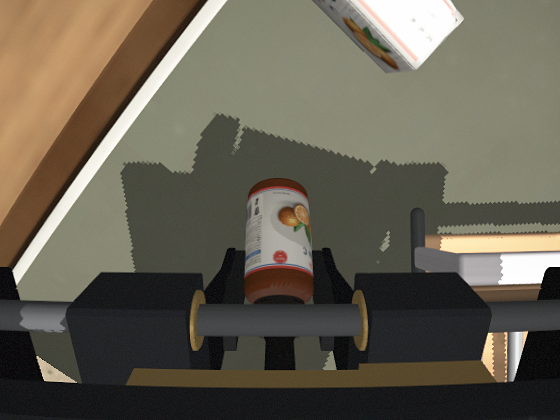

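The bottle is tilting in the grip as wanted, base at (280,185) and collar at (280,300). I'll continue the arc, tighten and lift.

Emit:
arm_command(deltas=[-1,-0.0047,0,0.0019,0,-1,-0.0045,0,0.0023,0,-1,-0.0043,0,0.0026,0,-1,-0.0041,0,0.003,0,-1,-0.0038,0,0.0033,0,-1,-0.0035,0,0.0037,0,-1,-0.0032,0,0.004,0,-1,0,0,0,0], newtons=4)

```text
time: 10.3
position: [0.4688, 0.3471, 0.0205]
tool_rot: [0.934, 0.357, -0.001, 0.0]
ft_force: [-1.0, 0.7, 0.2]
grip_width: 0.0318
grip_force: 4.0
```

Emit:
arm_command(deltas=[-1,0,0,0,0,-1,0,0,0,0,-1,0,0,-0.02,0,-1,0,0,-0.04,0,-1,0,0,-0.04,0,-1,0,0,-0.04,0,-1,0,0,0,0,-1,0,0,0,0], newtons=15)

```text
time: 11.3
position: [0.4688, 0.3472, 0.1606]
tool_rot: [0.934, 0.357, -0.001, 0.0]
ft_force: [-0.8, -0.5, -1.0]
grip_width: 0.0317
grip_force: 15.0
```

```bash
cat >> h.py <<'E'
def held(save=None,zr=(-.08,.06)):
    im,d,P=shot('wrist',save); C=cloud(d,P); p,th,o=pose(); hsv=cv2.cvtColor(im,cv2.COLOR_RGB2HSV)
    print('tcp',p.round(4),round(th,4),'w',o['grip_width'],'f',o['grip_force'],o['ft_force'].round(1))
    X=np.array([np.cos(th),np.sin(th)]); Y=np.array([X[1],-X[0]])
    u=(C[...,:2]-p[:2])@X; s=(C[...,:2]-p[:2])@Y; z=C[...,2]-p[2]
    return im,hsv,u,s,z
E
python3 - <<'E'
from h import *
im,hsv,u,s,z=held('w4.png')
m=(abs(s)<.008)&(u>-.1)&(u<.1)&(z>-.08)&(z<.05)&(C:=True)
rows,cols=np.where(m); 
for v in range(rows.min(),rows.max(),8):
    k=m[v]; 
    if k.sum(): print(v,(1000*np.median(u[v][k])).round(1),(1000*np.median(z[v][k])).round(1),k.sum())
E
```

```text
tcp [0.4684 0.347  0.1598] 0.731 w 0.03158163711132722 f 14.995432924806664 [-0.2 -1.  -2.5]
174 49.9 6.4 18
182 47.6 11.8 37
190 44.2 12.5 37
198 41.0 13.7 37
206 37.7 14.7 37
214 34.2 15.2 37
222 30.8 15.9 37
230 27.5 17.0 37
238 24.0 17.6 37
246 20.6 18.5 37
254 17.1 19.2 36
262 13.7 20.2 37
270 10.2 20.8 37
278 6.7 21.6 36
286 3.2 22.6 36
294 -0.7 22.8 36
302 -4.3 23.6 35
342 -30.2 18.4 25
350 -33.7 19.9 26
358 -37.9 20.6 27
366 -41.5 22.1 26
```

```bash
python3 - <<'E'
from h import *
C=np.load('w1.npy'); a=.7307; X=np.array([np.cos(a),np.sin(a)]);Y=np.array([-X[1],X[0]]); o=np.array([.5581,.1697])
t=(C[...,:2]-o)@X; s=(C[...,:2]-o)@Y; z=C[...,2]
for sg in(1,-1):
  for a0 in range(80,118,4):
    print(sg*a0,[ (round(1000*float(np.percentile(z[k],90))) if (k:=(abs(t*1000-b)<4)&(abs(sg*s*1000-a0-2)<2)&(z<.2)).sum()>2 else None) for b in(-20,-10,0,10,20)])
plan([(-1,.5183,.2206,.13,.731),(-1,.5183,.2206,.066,.731,4)])
E
```

```text
80 [62, 60, 56, 52, 49]
84 [60, 40, 37, 32, 28]
88 [60, 40, 35, 31, 29]
92 [59, 40, 35, 32, 28]
96 [59, 47, 35, 32, 29]
100 [58, 48, 41, 38, 61]
104 [50, 48, 44, 43, 69]
108 [48, 46, 43, 45, 69]
112 [None, None, None, None, None]
116 [1, 1, 1, 1, None]
-80 [61, 41, 37, 33, 29]
-84 [60, 41, 36, 33, 30]
-88 [60, 47, 37, 33, 30]
-92 [61, 48, 37, 33, 29]
-96 [59, 49, 44, 40, 59]
-100 [50, 49, 45, 42, 65]
-104 [49, 47, 43, 38, None]
-108 [None, None, None, None, None]
-112 [None, None, None, 1, None]
-116 [2, 1, 1, 1, None]
[-1, -0.0157, 0.0425, 0.0099, 0, -1, -0.0157, 0.0425, 0.0099, 0, -1, -0.0157, 0.0425, 0.0099, 0, -1, 0, 0, 0.016, -0, -1, 0, 0, 0.016, -0, -1, 0, 0, 0.016, -0, -1, 0, 0, 0.016, -0]
```

Emit:
arm_command(deltas=[-1,-0.0157,0.0425,0.0099,0,-1,-0.0157,0.0425,0.0099,0,-1,-0.0157,0.0425,0.0099,0,-1,0,0,0.016,0,-1,0,0,0.016,0,-1,0,0,0.016,0,-1,0,0,0.016,0,-1,0,0,0,0,-1,0,0,0,0])

```text
time: 12.48
position: [0.5197, 0.2216, 0.0675]
tool_rot: [0.934, 0.358, 0.0, 0.0]
ft_force: [0.5, 0.2, 0.1]
grip_width: 0.0318
grip_force: 15.0
```

Emit:
arm_command(deltas=[0,0,0,0,0,0,0,0,0,0,0,0,0,0,0,0,0,0,0,0,0.2,0,0,-0.04,0,0.2,0,0,-0.05,0,0.2,-0.04,0,-0.04,0,0.2,-0.05,0,0,0,0.2,0,0,0,0,0.2,0,0,0,0])

```text
time: 13.72
position: [0.4534, 0.1611, 0.1977]
tool_rot: [0.934, 0.357, 0.001, 0.0]
ft_force: [0.6, 0.0, -0.5]
grip_width: 0.0519
grip_force: 0.0
```

```bash
cat >> h.py <<'E'
def cradle(C):
    a=.7307; X=np.array([np.cos(a),np.sin(a)]);Y=np.array([-X[1],X[0]]); o=np.array([.5581,.1697])
    return (C[...,:2]-o)@X,(C[...,:2]-o)@Y,C[...,2]
E
python3 - <<'E'
from h import *
im,d,P=shot('wrist','w5.png'); C=cloud(d,P); print(pose()[:2])
t,s,z=cradle(C)
for L in (64,):
  print([(b,round(1000*float(np.percentile(z[k],90))) if (k:=(abs(t*1000-b)<2.5)&(abs(s*1000-L)<4)&(z<.15)).sum()>2 else None) for b in range(-60,70,5)])
E
```

```text
(array([0.45382962, 0.16135783, 0.19754443]), np.float64(0.7308499661864847))
[(-60, 1), (-55, 1), (-50, 0), (-45, None), (-40, 86), (-35, 88), (-30, 87), (-25, 85), (-20, 83), (-15, 85), (-10, 85), (-5, 84), (0, 83), (5, 84), (10, 83), (15, 82), (20, 80), (25, 78), (30, 76), (35, 74), (40, 73), (45, 71), (50, 69), (55, 67), (60, 64), (65, 61)]
```

View pics/w5.png

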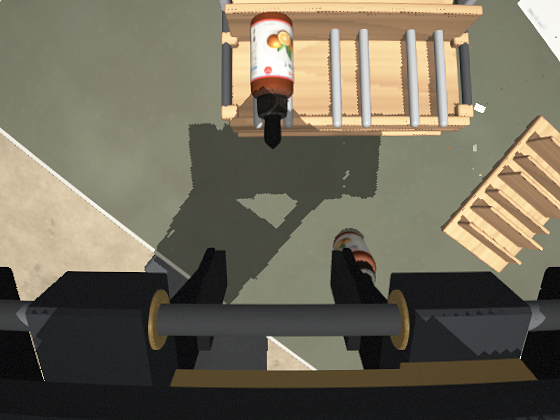

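b0 lies seated in the left lane: body at (272,50) against the wall, bulb at (272,140). Next are b1 and b2.

```bash
python3 - <<'E'
from h import *
C=np.load('w1.npy'); z=C[...,2]
for n,c in dict(b1=(.4455,.0545),b2=(.4575,-.0484)).items():
    near=(np.hypot(C[...,0]-c[0],C[...,1]-c[1])<.035)&(z>.02)&(z<.11)
    for a,b in((.02,.06),(.06,.076),(.09,.11)):
        k=C[near&(z>a)&(z<b)]; 
        if len(k): print(n,a,len(k),k.mean(0).round(4),k.min(0).round(4),k.max(0).round(4))
plan([(.3,.4455,.0545,.16,np.pi/2-.1),(.3,.4455,.0545,.041,np.pi/2-.1,3)])
E
```

```text
b1 0.02 306 [0.4571 0.0633 0.0446] [0.4345 0.0388 0.02  ] [0.4666 0.0715 0.06  ]
b1 0.06 170 [0.4545 0.0599 0.0663] [0.4348 0.0418 0.06  ] [0.4647 0.0701 0.0759]
b1 0.09 86 [0.4509 0.0558 0.0972] [0.4442 0.0487 0.0905] [0.4562 0.0611 0.1022]
b2 0.02 341 [ 0.464  -0.0366  0.0425] [ 0.4443 -0.0539  0.0201] [ 0.4765 -0.0303  0.06  ]
b2 0.06 159 [ 0.4619 -0.0398  0.0669] [ 0.4449 -0.0554  0.06  ] [ 0.4743 -0.0329  0.0759]
b2 0.09 85 [ 0.4607 -0.0457  0.0967] [ 0.4535 -0.0531  0.0906] [ 0.4659 -0.0407  0.1017]
[0.3, -0.0155, 0.0148, 0.0075, -0.148, 0.3, -0.0175, 0.0124, 0.0075, -0.148, 0.3, -0.0191, 0.0096, 0.0075, -0.148, 0.3, -0.0204, 0.0067, 0.0075, -0.148, 0.3, -0.0211, 0.0036, 0.0075, -0.148, 0.3, 0, 0, 0.0397, -0, 0.3, 0, 0, 0.0397, -0, 0.3, 0, 0, 0.0397, -0]
```

```bash
python3 - <<'E'
from h import *
plan([(.3,.450,.055,.16,2.27),(.3,.450,.055,.041,2.27,3)])
E
```

```text
[0.3, -0.0074, 0.0077, 0.0038, -0.1539, 0.3, -0.0085, 0.0064, 0.0038, -0.1539, 0.3, -0.0094, 0.0051, 0.0038, -0.1539, 0.3, -0.01, 0.0036, 0.0038, -0.1539, 0.3, -0.0105, 0.002, 0.0038, -0.1539, 0.3, -0.0106, 0.0004, 0.0038, -0.1539, 0.3, -0.0106, -0.0013, 0.0038, -0.1539, 0.3, -0.0102, -0.0029, 0.0038, -0.1539, 0.3, -0.0097, -0.0044, 0.0038, -0.1539, 0.3, -0.0089, -0.0058, 0.0038, -0.1539, 0.3, 0, 0, 0.0397, -0, 0.3, 0, 0, 0.0397, -0]
[0.3, 0, 0, 0.0397, -0]
```

Emit:
arm_command(deltas=[0.3,-0.0074,0.0077,0.0038,-0.1539,0.3,-0.0085,0.0064,0.0038,-0.1539,0.3,-0.0094,0.0051,0.0038,-0.1539,0.3,-0.01,0.0036,0.0038,-0.1539,0.3,-0.0105,0.002,0.0038,-0.1539,0.3,-0.0106,0.0004,0.0038,-0.1539,0.3,-0.0106,-0.0013,0.0038,-0.1539,0.3,-0.0102,-0.0029,0.0038,-0.1539,0.3,-0.0097,-0.0044,0.0038,-0.1539,0.3,-0.0089,-0.0058,0.0038,-0.1539,0.3,0,0,0,0], newtons=4)

```text
time: 15.15
position: [0.4499, 0.0545, 0.1588]
tool_rot: [0.423, 0.906, 0.0, -0.0]
ft_force: [1.1, -0.3, 0.2]
grip_width: 0.0566
grip_force: 0.0
```

```bash
python3 - <<'E'
from h import *
im,d,P=shot('wrist'); C=cloud(d,P); p,th,o=pose(); print(p,th); z=C[...,2]
for c in ((.45,.055),):
    near=(np.hypot(C[...,0]-c[0],C[...,1]-c[1])<.035)&(z>.02)&(z<.105)
    for a,b in((.02,.06),(.06,.076),(.09,.11)):
        k=C[near&(z>a)&(z<b)]; 
        if len(k): print(a,len(k),k.mean(0).round(4),k.min(0).round(4),k.max(0).round(4))
plan([(.3,.450,.055,.041,2.27,4)])
topple(1)
E
```

```text
[0.44970649 0.05480915 0.15897637] 2.267102270567361
0.02 598 [0.4412 0.0641 0.0456] [0.432  0.0392 0.02  ] [0.4643 0.0719 0.06  ]
0.06 540 [0.4444 0.0604 0.0645] [0.4331 0.04   0.06  ] [0.4642 0.0701 0.076 ]
0.09 333 [0.4476 0.056  0.0978] [0.4421 0.0491 0.0904] [0.4549 0.0613 0.1038]
[0.3, -0, 0.0001, 0.0295, -0.0007, 0.3, -0, 0.0001, 0.0295, -0.0007, 0.3, -0, 0.0001, 0.0295, -0.0007, 0.3, -0, 0.0001, 0.0295, -0.0007]
topple 14 [-1, np.float64(0.0049), 0, np.float64(-0.0012), 0, -1, np.float64(0.0049), 0, np.float64(-0.0007), 0, -1, np.float64(0.005), 0, np.float64(-0.0003), 0, -1, np.float64(0.005), 0, np.float64(0.0001), 0, -1, np.float64(0.005), 0, np.float64(0.0006), 0, -1, np.float64(0.0049), 0, np.float64(0.001), 0, -1, np.float64(0.0048), 0, np.float64(0.0014), 0, -1, np.float64(0.0047), 0, np.float64(0.0019), 0, -1, np.float64(0.0045), 0, np.float64(0.0023), 0, -1, np.float64(0.0043), 0, np.float64(0.0026), 0, -1, np.float64(0.0041), 0, np.float64(0.003), 0, -1, np.float64(0.0038), 0, np.float64(0.0033), 0, -1, np.float64(0.0035), 0, np.float64(0.0037), 0, -1, np.float64(0.0032), 0, np.float64(0.004), 0] total 62.539761778351405 -20.68396387412072
```

Emit:
arm_command(deltas=[0.3,0.001,0,0.0295,0,0.3,0,0,0.0295,0,0.3,0,0,0.0295,0,0.3,0,0,0.0295,0,0.3,0,0,0,0,-1,0,0,0,0,-1,0,0,0,0,-1,0,0,0,0,-1,0,0,0,0,-1,0,0,0,0,-1,0,0,0,0], newtons=4)

```text
time: 16.58
position: [0.4481, 0.0551, 0.0417]
tool_rot: [0.422, 0.907, -0.0, 0.0]
ft_force: [-1.4, -1.9, 6.0]
grip_width: 0.0318
grip_force: 4.0
```

Emit:
arm_command(deltas=[-1,0.0049,0,-0.0012,0,-1,0.0049,0,-0.0007,0,-1,0.005,0,-0.0003,0,-1,0.005,0,0.0001,0,-1,0.005,0,0.0006,0,-1,0.0049,0,0.001,0,-1,0.0048,0,0.0014,0,-1,0.0047,0,0.0019,0,-1,0.0045,0,0.0023,0,-1,0.0043,0,0.0026,0,-1,0.0041,0,0.003,0,-1,0.0038,0,0.0033,0], newtons=4)

```text
time: 18.08
position: [0.4121, 0.0984, 0.0277]
tool_rot: [0.422, 0.906, 0.0, 0.0]
ft_force: [-0.2, 1.3, 6.8]
grip_width: 0.0319
grip_force: 4.0
```

Emit:
arm_command(deltas=[-1,0.0035,0,0.0037,0,-1,0.0032,0,0.004,0,-1,0,0,0,0], newtons=4)

```text
time: 18.45
position: [0.4072, 0.1037, 0.0197]
tool_rot: [0.422, 0.907, -0.0, -0.0]
ft_force: [-1.1, 1.4, 3.6]
grip_width: 0.0318
grip_force: 4.0
```

Emit:
arm_command(deltas=[-1,0,0,0,0,-1,0,0,0,0,-1,0,0,-0.02,0,-1,0,0,-0.04,0,-1,0,0,-0.04,0,-1,0,0,-0.04,0,-1,0,0,0,0,-1,0,0,0,0], newtons=15)

```text
time: 19.45
position: [0.4074, 0.1031, 0.1591]
tool_rot: [0.422, 0.906, -0.0, -0.0]
ft_force: [0.1, 0.4, -1.3]
grip_width: 0.0315
grip_force: 15.0
```

```bash
cat >> h.py <<'E'
def profile(f=None,n=10):
    im,hsv,u,s,z=held(f); m=(abs(s)<.008)&(u>-.11)&(u<.11)&(z>-.08)&(z<.06)
    b=np.round(u*1000/n)
    print([(int(k*n),round(1000*float(np.median(z[m&(b==k)])),1)) for k in np.unique(b[m])])
E
python3 - <<'E'
from h import *
profile('w6.png')
E
```

```text
tcp [0.407  0.1031 0.1586] 2.2698 w 0.03155619261822901 f 14.99992873366189 [-0.4  0.7 -0.8]
[(-40, 9.0), (-30, 15.8), (10, 53.6), (20, 52.2), (30, 42.8), (40, 59.3)]
```

View pics/w6.png

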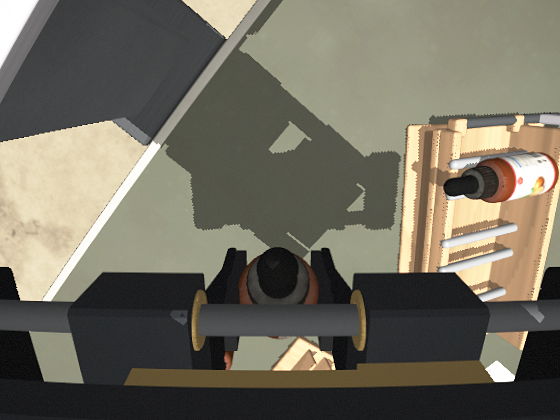

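The bottle has its bulb toward the camera at (278,260), tilted steeply (about 40°). I'll set it down, let it fall flat between the fingers and regrip.

Emit:
arm_command(deltas=[-1,0,0,0.045,0,-1,0,0,0.045,0,-1,0,0,0.04,0,-1,0,0,0.006,0,-0.1,0,0,0,0,-0.1,0,0,0,0,-0.1,0,0,0,0,-0.1,0,0,0,0])

```text
time: 20.5
position: [0.4084, 0.1033, 0.0246]
tool_rot: [0.422, 0.907, 0.0, 0.001]
ft_force: [-0.8, 0.1, -0.3]
grip_width: 0.0392
grip_force: 0.0
```

Emit:
arm_command(deltas=[-0.1,0,0,0.01,0,-0.1,0,0,0.005,0,-0.1,0,0,0,0,-1,0,0,0,0,-1,0,0,0,0,-1,0,0,0,0,-1,0,0,-0.05,0,-1,0,0,-0.05,0,-1,0,0,-0.05,0,-1,0,0,0,0,-1,0,0,0,0])

```text
time: 21.88
position: [0.4071, 0.1033, 0.1584]
tool_rot: [0.422, 0.907, -0.0, -0.0]
ft_force: [0.3, 0.4, -0.3]
grip_width: 0.0316
grip_force: 15.0
```

```bash
python3 - <<'E'
from h import *
profile('w7.png',5)
E
```

```text
tcp [0.4067 0.1033 0.1578] 2.27 w 0.031258700907977936 f 14.987458973773755 [ 0.6  0.  -0.9]
[(-10, 22.3), (-5, 24.5), (0, 24.7), (5, 24.5), (10, 24.6), (15, 24.5), (20, 24.6), (25, 24.7), (30, 24.6), (35, 24.5), (40, 22.9), (45, 19.3), (50, 19.3), (55, 18.9), (60, 14.3), (65, 14.0), (70, 14.1), (75, 14.1), (80, 11.8), (85, 8.5)]
```

View pics/w7.png

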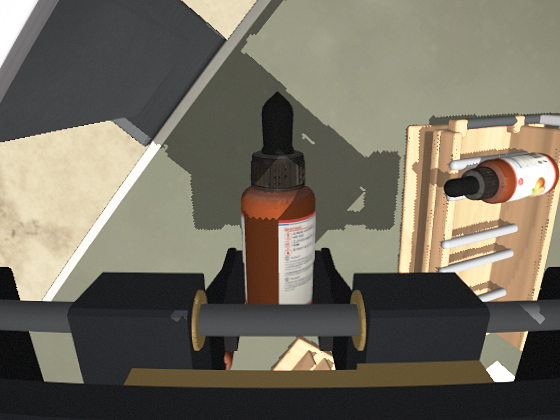

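b1 is now held level, gripped near its base, with the bulb at (278,110). I'll carry it to the middle lane and press it into the slope with a light grip.

```bash
python3 - <<'E'
from h import *
plan([(-1,.5804,.1897,.158,.731+np.pi),(-1,.5804,.1897,.07,.731+np.pi,3)])
E
```

```text
[-1, -0.0046, 0.0189, -0, -0.1603, -1, -0.0075, 0.0179, -0, -0.1603, -1, -0.0103, 0.0165, -0, -0.1603, -1, -0.0128, 0.0146, -0, -0.1603, -1, -0.0149, 0.0124, -0, -0.1603, -1, -0.0167, 0.0098, -0, -0.1603, -1, -0.0181, 0.007, -0, -0.1603, -1, -0.019, 0.0041, -0, -0.1603, -1, -0.0194, 0.001, -0, -0.1603, -1, -0.0193, -0.0021, -0, -0.1603, -1, -0, 0, 0.0293, -0, -1, -0, 0, 0.0293, -0]
[-1, -0, 0, 0.0293, -0]
```

Emit:
arm_command(deltas=[-1,-0.0046,0.0189,0,-0.1603,-1,-0.0075,0.0179,0,-0.1603,-1,-0.0103,0.0165,0,-0.1603,-1,-0.0128,0.0146,0,-0.1603,-1,-0.0149,0.0124,0,-0.1603,-1,-0.0167,0.0098,0,-0.1603,-1,-0.0181,0.007,0,-0.1603,-1,-0.019,0.0041,0,-0.1603,-1,-0.0194,0.001,0,-0.1603,-1,-0.0193,-0.0021,0,-0.1603,-1,0,0,0,0,-1,0,0,0,0])

```text
time: 23.42
position: [0.5797, 0.1894, 0.1568]
tool_rot: [-0.357, 0.934, 0.0, -0.002]
ft_force: [-0.5, 0.4, -1.3]
grip_width: 0.0314
grip_force: 15.0
```

```bash
python3 - <<'E'
from h import *
p,th,o=pose(); print(p,th,o['q'][5],o['grip_width'])
plan([(-1,.5804,.1897,.07,.731+np.pi,3)])
E
```

```text
[0.57974289 0.18940815 0.15679271] -2.4124359730503544 -2.167095003921894 0.03136761064726828
[-1, -0.0002, -0.0001, 0.0289, -0.0006, -1, -0.0002, -0.0001, 0.0289, -0.0006, -1, -0.0002, -0.0001, 0.0289, -0.0006]
```

Emit:
arm_command(deltas=[-1,0,0,0.0289,0,-1,0,0,0.0289,0,-1,0,0,0.0289,0,-1,0,0,0,0])

```text
time: 23.92
position: [0.5784, 0.1891, 0.0695]
tool_rot: [-0.357, 0.934, 0.001, -0.004]
ft_force: [1.1, -0.1, -0.2]
grip_width: 0.0315
grip_force: 15.0
```

Emit:
arm_command(deltas=[-1,0,0,0,0,-1,0,0,0.004,0,-1,0,0,0.004,0,-1,0,0,0.004,0,-1,0,0,0.004,0,-1,0,0,0.003,0,-1,0,0,0,0], newtons=5)

```text
time: 24.8
position: [0.5813, 0.1899, 0.0526]
tool_rot: [-0.358, 0.934, 0.0, -0.0]
ft_force: [0.5, 2.4, 0.8]
grip_width: 0.0315
grip_force: 5.0
```

Emit:
arm_command(deltas=[0,0,0,0,0,0,0,0,0,0,0,0,0,0,0,0,0,0,-0.04,0,0.3,0,0,-0.05,0,0.3,0,0,-0.05,0,0.3,0,0,-0.01,0,0.3,0,0,0,0,0.3,0,0,0,0])

```text
time: 25.92
position: [0.5802, 0.1895, 0.201]
tool_rot: [-0.358, 0.934, 0.0, -0.002]
ft_force: [-0.2, -0.4, 0.2]
grip_width: 0.0567
grip_force: 0.0
```

```bash
cat >> h.py <<'E'
def lanes(cam,Ls=(64,0,-64)):
    im,d,P=shot(cam); t,s,z=cradle(cloud(d,P))
    for L in Ls:
        print(L,[(b,round(1000*float(np.percentile(z[k],85))) if (k:=(abs(t*1000-b)<2.5)&(abs(s*1000-L)<4)&(z<.15)).sum()>0 else None) for b in range(-50,70,10)])
E
python3 - <<'E'
from h import *
print(pose()[:2]); lanes('top'); lanes('scene'); lanes('wrist')
E
```

```text
(array([0.58023219, 0.18952482, 0.2010312 ]), np.float64(-2.410281073428192))
64 [(-50, 2), (-40, 82), (-30, 80), (-20, 83), (-10, None), (0, None), (10, None), (20, None), (30, None), (40, None), (50, None), (60, None)]
0 [(-50, 4), (-40, 90), (-30, 86), (-20, 89), (-10, 86), (0, 88), (10, 81), (20, 84), (30, 77), (40, 77), (50, 69), (60, None)]
-64 [(-50, 3), (-40, 6), (-30, 51), (-20, 61), (-10, 39), (0, 37), (10, 33), (20, 29), (30, 34), (40, 21), (50, 41), (60, None)]
64 [(-50, 5), (-40, 89), (-30, 81), (-20, 82), (-10, 84), (0, 85), (10, 84), (20, 78), (30, 77), (40, None), (50, 63), (60, 64)]
0 [(-50, 4), (-40, 92), (-30, 85), (-20, 82), (-10, 66), (0, 88), (10, None), (20, 79), (30, 78), (40, 74), (50, 69), (60, 64)]
-64 [(-50, -1), (-40, 8), (-30, 50), (-20, 57), (-10, None), (0, None), (10, None), (20, None), (30, None), (40, None), (50, 42), (60, 62)]
64 [(-50, 1), (-40, 85), (-30, 86), (-20, 82), (-10, 85), (0, 83), (10, 83), (20, 80), (30, 76), (40, 72), (50, 69), (60, 63)]
0 [(-50, 1), (-40, 89), (-30, 87), (-20, 87), (-10, 86), (0, 86), (10, 83), (20, 80), (30, 76), (40, 72), (50, 69), (60, 61)]
-64 [(-50, 1), (-40, 6), (-30, 50), (-20, 60), (-10, 40), (0, 36), (10, 33), (20, 29), (30, 25), (40, 21), (50, 37), (60, 61)]
```

```bash
python3 - <<'E'
from h import *
plan([(.3,.459,-.047,.16,2.27)])
E
```

```text
[0.3, 0.0249, -0.0095, 0.0041, 0.1603, 0.3, 0.023, -0.0133, 0.0041, 0.1603, 0.3, 0.0206, -0.0168, 0.0041, 0.1603, 0.3, 0.0177, -0.0199, 0.0041, 0.1603, 0.3, 0.0142, -0.0225, 0.0041, 0.1603, 0.3, 0.0105, -0.0245, 0.0041, 0.1603, 0.3, 0.0064, -0.0258, 0.0041, 0.1603, 0.3, 0.0022, -0.0265, 0.0041, 0.1603, 0.3, -0.002, -0.0265, 0.0041, 0.1603, 0.3, -0.0062, -0.0259, 0.0041, 0.1603]
```

Emit:
arm_command(deltas=[0.3,0.0249,-0.0095,0.0041,0.1603,0.3,0.023,-0.0133,0.0041,0.1603,0.3,0.0206,-0.0168,0.0041,0.1603,0.3,0.0177,-0.0199,0.0041,0.1603,0.3,0.0142,-0.0225,0.0041,0.1603,0.3,0.0105,-0.0245,0.0041,0.1603,0.3,0.0064,-0.0258,0.0041,0.1603,0.3,0.0022,-0.0265,0.0041,0.1603,0.3,-0.002,-0.0265,0.0041,0.1603,0.3,-0.0062,-0.0259,0.0041,0.1603,0.3,0,0,0,0,0.3,0,0,0,0], newtons=4)

```text
time: 27.58
position: [0.4601, -0.0466, 0.1617]
tool_rot: [0.422, 0.907, 0.0, -0.0]
ft_force: [-0.4, 0.3, 0.5]
grip_width: 0.0567
grip_force: 0.0
```

```bash
python3 - <<'E'
from h import *
im,d,P=shot('wrist'); C=cloud(d,P); p,th,o=pose(); print(p,th); z=C[...,2]
near=(np.hypot(C[...,0]-.459,C[...,1]+.047)<.035)&(z>.02)&(z<.105)
for a,b in((.02,.06),(.06,.076),(.09,.11)):
    k=C[near&(z>a)&(z<b)]; 
    if len(k): print(a,len(k),k.mean(0).round(4),k.min(0).round(4),k.max(0).round(4))
plan([(.3,.459,-.047,.041,2.27,4)])
E
```

```text
[ 0.46033247 -0.04636615  0.16181494] 2.2717049895533172
0.02 598 [ 0.4517 -0.0389  0.046 ] [ 0.4424 -0.0637  0.02  ] [ 0.4751 -0.0312  0.06  ]
0.06 518 [ 0.4548 -0.0426  0.0645] [ 0.4436 -0.0636  0.06  ] [ 0.4745 -0.0326  0.076 ]
0.09 322 [ 0.4581 -0.0469  0.0978] [ 0.4525 -0.0542  0.0901] [ 0.4653 -0.0416  0.103 ]
[0.3, 0.0001, -0.0004, 0.0302, 0.0004, 0.3, 0.0001, -0.0004, 0.0302, 0.0004, 0.3, 0.0001, -0.0004, 0.0302, 0.0004, 0.3, 0.0001, -0.0004, 0.0302, 0.0004]
```

Emit:
arm_command(deltas=[0.3,0.0001,-0.001,0.0302,0,0.3,0,0,0.0302,0,0.3,0,0,0.0302,0,0.3,0,0,0.0302,0,0.3,0,0,0,0,-1,0,0,0,0,-1,0,0,0,0,-1,0,0,0,0,-1,0,0,0,0,-1,0,0,0,0,-1,0,0,0,0], newtons=4)

```text
time: 29.0
position: [0.4592, -0.0477, 0.0415]
tool_rot: [0.422, 0.907, -0.0, 0.0]
ft_force: [-2.5, -1.7, 4.9]
grip_width: 0.0322
grip_force: 4.0
```

Emit:
arm_command(deltas=[-1,0.0049,0,-0.0012,0,-1,0.0049,0,-0.0007,0,-1,0.005,0,-0.0003,0,-1,0.005,0,0.0001,0,-1,0.005,0,0.0006,0,-1,0.0049,0,0.001,0,-1,0.0048,0,0.0014,0,-1,0.0047,0,0.0019,0,-1,0.0045,0,0.0023,0,-1,0.0043,0,0.0026,0,-1,0.0041,0,0.003,0,-1,0.0038,0,0.0033,0], newtons=4)

```text
time: 30.5
position: [0.4237, -0.0045, 0.0276]
tool_rot: [0.422, 0.906, 0.0, 0.001]
ft_force: [0.8, 1.1, 5.5]
grip_width: 0.0318
grip_force: 4.0
```

Emit:
arm_command(deltas=[-1,0.0035,0,0.0037,0,-1,0.0032,0,0.004,0,-1,0,0,0,0,-0.1,0,0,0,0,-0.1,0,0,0,0,-0.1,0,0,0,0,-0.1,0,0,0,0,-0.1,0,0,0.007,0,-0.1,0,0,0.004,0,-0.1,0,0,0,0], newtons=4)

```text
time: 31.75
position: [0.4185, 0.0006, 0.0079]
tool_rot: [0.422, 0.907, -0.0, -0.001]
ft_force: [1.1, 0.2, 0.9]
grip_width: 0.0392
grip_force: 0.0
```

Emit:
arm_command(deltas=[-1,0,0,0,0,-1,0,0,0,0,-1,0,0,0,0,-1,0,0,-0.04,0,-1,0,0,-0.05,0,-1,0,0,-0.05,0,-1,0,0,0,0,-1,0,0,0,0], newtons=15)

```text
time: 32.75
position: [0.4182, 0.0007, 0.1482]
tool_rot: [0.422, 0.907, -0.0, -0.0]
ft_force: [-0.5, 0.1, -1.6]
grip_width: 0.0314
grip_force: 15.0
```

```bash
python3 - <<'E'
from h import *
profile('w8.png',5)
E
```

```text
tcp [0.4178 0.0008 0.1476] 2.27 w 0.031431833893743974 f 14.992796234437265 [-0.1  0.6 -0.5]
[(-10, 22.9), (-5, 24.9), (0, 25.1), (5, 25.1), (10, 25.0), (15, 25.0), (20, 25.0), (25, 25.0), (30, 25.0), (35, 24.6), (40, 22.6), (45, 19.6), (50, 19.4), (55, 18.9), (60, 14.3), (65, 14.0), (70, 14.2), (75, 14.1), (80, 11.8), (85, 8.2)]
```

Same held pose as b1. Now to the right lane.

```bash
python3 - <<'E'
from h import *
plan([(-1,.6233,.141,.158,.731+np.pi)])
E
```

```text
[-1, -0.0025, 0.0248, -0.001, -0.1603, -1, -0.0064, 0.024, -0.001, -0.1603, -1, -0.0102, 0.0227, -0.001, -0.1603, -1, -0.0137, 0.0208, -0.001, -0.1603, -1, -0.0168, 0.0183, -0.001, -0.1603, -1, -0.0195, 0.0154, -0.001, -0.1603, -1, -0.0217, 0.0121, -0.001, -0.1603, -1, -0.0234, 0.0085, -0.001, -0.1603, -1, -0.0244, 0.0047, -0.001, -0.1603, -1, -0.0249, 0.0007, -0.001, -0.1603]
```

Emit:
arm_command(deltas=[-1,-0.0025,0.0248,-0.001,-0.1603,-1,-0.0064,0.024,-0.001,-0.1603,-1,-0.0102,0.0227,-0.001,-0.1603,-1,-0.0137,0.0208,-0.001,-0.1603,-1,-0.0168,0.0183,-0.001,-0.1603,-1,-0.0195,0.0154,-0.001,-0.1603,-1,-0.0217,0.0121,-0.001,-0.1603,-1,-0.0234,0.0085,-0.001,-0.1603,-1,-0.0244,0.0047,-0.001,-0.1603,-1,-0.0249,0.0007,-0.001,-0.1603,-1,0,0,0,0,-1,0,0,0,0])

```text
time: 34.3
position: [0.6223, 0.1403, 0.1563]
tool_rot: [-0.357, 0.934, 0.001, -0.002]
ft_force: [0.6, -0.9, -0.7]
grip_width: 0.0314
grip_force: 15.0
```

```bash
python3 - <<'E'
from h import *
print(pose()[:2]); plan([(-1,.6233,.141,.07,.731+np.pi,3)])
E
```

```text
(array([0.62234624, 0.14031313, 0.15625022]), np.float64(-2.411928741615205))
[-1, -0.0004, -0, 0.0288, -0.0004, -1, -0.0004, -0, 0.0288, -0.0004, -1, -0.0004, -0, 0.0288, -0.0004]
```

Emit:
arm_command(deltas=[-1,0,0,0.0288,0,-1,0,0,0.0288,0,-1,0,0,0.0288,0,-1,0,0,0,0])

```text
time: 34.8
position: [0.6208, 0.1399, 0.0692]
tool_rot: [-0.357, 0.934, 0.001, -0.004]
ft_force: [-0.1, 0.5, 0.6]
grip_width: 0.0315
grip_force: 15.0
```

Emit:
arm_command(deltas=[-1,0,0,0,0,-1,0,0,0.004,0,-1,0,0,0.004,0,-1,0,0,0.004,0,-1,0,0,0.004,0,-1,0,0,0.003,0,-1,0,0,0,0], newtons=5)

```text
time: 35.67
position: [0.6246, 0.141, 0.053]
tool_rot: [-0.358, 0.934, 0.0, 0.0]
ft_force: [0.7, 3.4, 1.2]
grip_width: 0.0315
grip_force: 5.0
```

Emit:
arm_command(deltas=[0,0,0,0,0,0,0,0,0,0,0,0,0,0,0,0,0,0,-0.04,0,0.3,0,0,-0.05,0,0.3,0,0,-0.05,0,0.3,0,0,-0.05,0,0.3,0,0,-0.05,0,0.3,0.05,0,0,0,0.3,0,0,0,0,0.3,0,0,0,0])

```text
time: 37.05
position: [0.5872, 0.1072, 0.293]
tool_rot: [-0.357, 0.934, 0.0, 0.0]
ft_force: [0.2, -0.5, -0.1]
grip_width: 0.0564
grip_force: 0.0
```

```bash
python3 - <<'E'
from h import *
print(pose()[:2]); lanes('wrist'); lanes('scene')
im,d,P=shot('wrist','w9.png'); t,s,z=cradle(cloud(d,P)); hsv=cv2.cvtColor(im,cv2.COLOR_RGB2HSV)
m=(abs(s)<.02)&(t>.06)&(t<.14)&(z>.095)&(z<.12); C=cloud(d,P)
if m.sum(): print('tab',m.sum(),np.median(C[m],0),'t',np.percentile(t[m],[2,50,98]),'s',np.percentile(s[m],[2,50,98]),z[m].max())
E
```

```text
(array([0.58719656, 0.10717237, 0.29304098]), np.float64(-2.4107861423865082))
64 [(-50, 1), (-40, 85), (-30, 86), (-20, 82), (-10, 85), (0, 82), (10, 83), (20, 80), (30, 76), (40, 72), (50, 69), (60, 64)]
0 [(-50, 1), (-40, 89), (-30, 86), (-20, 87), (-10, 85), (0, 86), (10, 84), (20, 80), (30, 76), (40, 72), (50, 69), (60, 62)]
-64 [(-50, 1), (-40, 89), (-30, 87), (-20, 86), (-10, 86), (0, 86), (10, 84), (20, 81), (30, 77), (40, 73), (50, 69), (60, 61)]
64 [(-50, 4), (-40, 90), (-30, 77), (-20, 81), (-10, 89), (0, 86), (10, 85), (20, 80), (30, 76), (40, 59), (50, 68), (60, None)]
0 [(-50, 6), (-40, 88), (-30, 63), (-20, 88), (-10, 86), (0, 87), (10, 86), (20, 79), (30, 78), (40, 71), (50, 18), (60, 62)]
-64 [(-50, 65), (-40, 86), (-30, 58), (-20, 80), (-10, 84), (0, 87), (10, 84), (20, 82), (30, 78), (40, None), (50, 22), (60, None)]
```

View pics/w9.png

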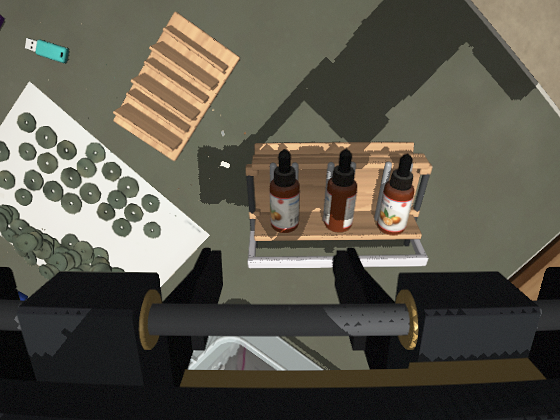

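All three bottles are in lanes, at (285,200), (341,200) and (397,200). The left and middle ones sit about 3–4 mm short of the wall, so I'll nudge their bulbs with shut fingers.

```bash
python3 - <<'E'
from h import *
X=np.array([np.cos(.7307),np.sin(.7307)]); T=.731+np.pi
L1=np.array([.5581,.1697]);L2=np.array([.601,.121])
f=lambda L,t,z:(*(L+t*X),z)
plan([(-1,*f(L2,-.068,.13),T,5),(-1,*f(L2,-.068,.074),T,3)])
plan([(-1,*f(L2,-.049,.074),T,5),(-1,*f(L2,-.068,.074),T,1),(-1,*f(L1,-.068,.074),T,2),(-1,*f(L1,-.049,.074),T,5)],start=[*f(L2,-.068,.074),T])
E
```

```text
[-1, 0.0098, 0.0002, 0.0325, 0.0002, -1, 0.0098, 0.0002, 0.0325, 0.0002, -1, 0.0098, 0.0002, 0.0325, 0.0002, -1, 0.0098, 0.0002, 0.0325, 0.0002, -1, 0.0098, 0.0002, 0.0325, 0.0002, -1, -0, 0, 0.0187, -0, -1, -0, 0, 0.0187, -0, -1, -0, 0, 0.0187, -0]
[-1, -0.0038, -0, -0, -0, -1, -0.0038, -0, -0, -0, -1, -0.0038, -0, -0, -0, -1, -0.0038, -0, -0, -0, -1, -0.0038, -0, -0, -0, -1, 0.019, 0, -0, -0, -1, -0.0003, 0.0324, -0, -0, -1, -0.0003, 0.0324, -0, -0, -1, -0.0038, -0, -0, -0, -1, -0.0038, -0, -0, -0, -1, -0.0038, -0, -0, -0, -1, -0.0038, -0, -0, -0]
[-1, -0.0038, -0, -0, -0]
```

Emit:
arm_command(deltas=[-1,0.0098,0,0.0325,0,-1,0.0098,0,0.0325,0,-1,0.0098,0,0.0325,0,-1,0.0098,0,0.0325,0,-1,0.0098,0,0.0325,0,-1,0,0,0.0187,0,-1,0,0,0.0187,0,-1,0,0,0.0187,0,-1,0,0,0,0,-1,0,0,0,0])

```text
time: 38.45
position: [0.5513, 0.0748, 0.0746]
tool_rot: [-0.358, 0.934, -0.0, 0.0]
ft_force: [0.1, 0.2, 0.3]
grip_width: 0.0005
grip_force: 0.0
```

Emit:
arm_command(deltas=[-1,-0.0038,0,0,0,-1,-0.0038,0,0,0,-1,-0.0038,0,0,0,-1,-0.0038,0,0,0,-1,-0.0038,0,0,0,-1,0,0,0,0])

```text
time: 39.2
position: [0.5643, 0.0872, 0.0742]
tool_rot: [-0.358, 0.934, 0.0, -0.001]
ft_force: [-0.3, -1.1, -0.4]
grip_width: 0.0004
grip_force: 0.7
```

Emit:
arm_command(deltas=[-1,0.019,0,0,0,-1,0,0.0324,0,0,-1,0,0.0324,0,0,-1,0,0,0,0,-1,-0.0038,0,0,0,-1,-0.0038,0,0,0,-1,-0.0038,0,0,0,-1,-0.0038,0,0,0,-1,-0.0038,0,0,0,-1,0,0,0,0])

```text
time: 40.45
position: [0.5214, 0.1356, 0.0743]
tool_rot: [-0.358, 0.934, 0.0, -0.0]
ft_force: [0.1, -0.4, -0.6]
grip_width: 0.0008
grip_force: 0.2
```

Emit:
arm_command(deltas=[0,0.019,0,0,0,0,0,0,-0.05,0,0,0,0,-0.05,0,0,0,0,0,0,0,0,0,0,0])

```text
time: 41.08
position: [0.5069, 0.1228, 0.1743]
tool_rot: [-0.358, 0.934, 0.0, -0.0]
ft_force: [-0.4, 0.1, -0.5]
grip_width: 0.04
grip_force: 0.0
```

```bash
python3 - <<'E'
from h import *
lanes('scene'); lanes('top'); T=.731+np.pi
plan([(0,.630,.240,.18,T,5),(0,.630,.240,.075,T,3)])
E
```

```text
64 [(-50, 5), (-40, 86), (-30, 59), (-20, 77), (-10, None), (0, 79), (10, 84), (20, None), (30, 77), (40, 56), (50, 68), (60, 65)]
0 [(-50, 1), (-40, 85), (-30, 61), (-20, 69), (-10, 82), (0, 80), (10, 86), (20, 83), (30, 79), (40, 60), (50, 70), (60, 62)]
-64 [(-50, 4), (-40, 50), (-30, 79), (-20, 64), (-10, 85), (0, 84), (10, 82), (20, 80), (30, 75), (40, 73), (50, 69), (60, 65)]
64 [(-50, None), (-40, 91), (-30, 93), (-20, None), (-10, None), (0, None), (10, None), (20, None), (30, None), (40, None), (50, None), (60, None)]
0 [(-50, None), (-40, None), (-30, None), (-20, None), (-10, None), (0, None), (10, None), (20, None), (30, None), (40, None), (50, None), (60, None)]
-64 [(-50, -1), (-40, None), (-30, None), (-20, None), (-10, None), (0, None), (10, None), (20, None), (30, None), (40, 72), (50, 65), (60, 62)]
[0, -0.0341, 0.0009, -0.0014, 0.0001, 0, -0.0341, 0.0009, -0.0014, 0.0001, 0, -0.0341, 0.0009, -0.0014, 0.0001, 0, -0.0341, 0.0009, -0.0014, 0.0001, 0, -0.0341, 0.0009, -0.0014, 0.0001, 0, -0, 0, 0.035, -0, 0, -0, 0, 0.035, -0, 0, -0, 0, 0.035, -0]
```

Emit:
arm_command(deltas=[0,-0.0341,0.001,-0.0014,0,0,-0.0341,0.001,-0.0014,0,0,-0.0341,0.001,-0.0014,0,0,-0.0341,0.001,-0.0014,0,0,-0.0341,0.001,-0.0014,0,0,0,0,0,0], newtons=20)

```text
time: 41.92
position: [0.6316, 0.2418, 0.1792]
tool_rot: [-0.358, 0.934, 0.0, -0.001]
ft_force: [0.0, -0.3, 0.6]
grip_width: 0.0432
grip_force: 0.0
```

```bash
python3 - <<'E'
from h import *
im,d,P=shot('wrist','w10.png'); t,s,z=cradle(cloud(d,P)); print(pose()[0])
for L in (64,0,-64):
    k=(abs(s*1000-L)<3)&(z>.06)&(z<.12)&(t<.0); print(L,'tip',np.percentile(t[k],[0,.5,2]).round(4))
plan([(0,.630,.240,.075,.731+np.pi,3)])
E
```

```text
[0.63018162 0.24072137 0.1790899 ]
64 tip [-0.0388 -0.0383 -0.0375]
0 tip [-0.0377 -0.0374 -0.0368]
-64 tip [-0.0385 -0.038  -0.0369]
[0, 0.0002, -0.0001, 0.0347, 0.0005, 0, 0.0002, -0.0001, 0.0347, 0.0005, 0, 0.0002, -0.0001, 0.0347, 0.0005]
```

View pics/w10.png

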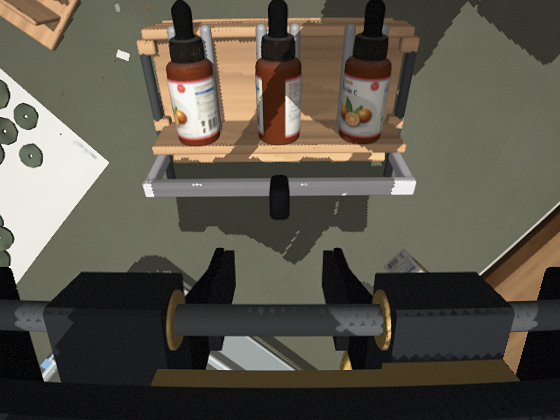

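All three bottles are now level against the wall and the tab is at (280,197). I'll verify the tab position and then grip it.

```bash
python3 - <<'E'
from h import *
im,d,P=shot('wrist'); C=cloud(d,P); t,s,z=cradle(C)
m=np.zeros(d.shape,bool); m[172:222,268:292]=1; m&=(z>.07)&(z<.13)&(im.max(2)<70)
p=C[m]; print(len(p),p.mean(0),'t',np.percentile(t[m],[2,50,98]),'s',np.percentile(s[m],[2,50,98]),'z',np.percentile(z[m],[2,50,98]))
tp=m&(z>np.percentile(z[m],98)-.004); print(C[tp].mean(0),t[tp].min(),t[tp].max())
E
```

```text
830 [0.62257831 0.23303476 0.10209111] t [0.08191409 0.08932979 0.10335796] s [-0.00262238  0.00424999  0.01114198] z [0.07380935 0.10630303 0.10837857]
[0.62454667 0.23486194 0.10678303] 0.08181867157576213 0.1044346178225202
```

```bash
python3 - <<'E'
from h import *
T=.731+np.pi; a=[.6244,.235,.075]
plan([(0,*a,T,3)])
t=-.078*np.array([.94*np.cos(.7307),.94*np.sin(.7307),-.342])
plan([(-1,*(np.array(a)+t),T,10)],start=[*a,T])
E
```

```text
[0, 0.0024, -0.0001, 0.0348, 0.0003, 0, 0.0024, -0.0001, 0.0348, 0.0003, 0, 0.0024, -0.0001, 0.0348, 0.0003]
[-1, 0.0073, 0, -0.0027, -0, -1, 0.0073, 0, -0.0027, -0, -1, 0.0073, 0, -0.0027, -0, -1, 0.0073, 0, -0.0027, -0, -1, 0.0073, 0, -0.0027, -0, -1, 0.0073, 0, -0.0027, -0, -1, 0.0073, 0, -0.0027, -0, -1, 0.0073, 0, -0.0027, -0, -1, 0.0073, 0, -0.0027, -0, -1, 0.0073, 0, -0.0027, -0]
```

Emit:
arm_command(deltas=[0,0.0024,0,0.0348,0,0,0.0024,0,0.0348,0,0,0.0024,0,0.0348,0,0,0,0,0,0,-1,0,0,0,0,-1,0,0,0,0,-1,0,0,0,0,-1,0,0,0,0,-1,0,0,0,0,-1,0,0,0,0], newtons=20)

```text
time: 43.28
position: [0.6252, 0.2368, 0.0782]
tool_rot: [-0.358, 0.934, 0.001, 0.0]
ft_force: [-3.2, 2.5, 5.8]
grip_width: 0.0133
grip_force: 20.0
```

Emit:
arm_command(deltas=[-1,0.0073,0,-0.0027,0,-1,0.0073,0,-0.0027,0,-1,0.0073,0,-0.0027,0,-1,0.0073,0,-0.0027,0,-1,0.0073,0,-0.0027,0,-1,0.0073,0,-0.0027,0,-1,0.0073,0,-0.0027,0,-1,0.0073,0,-0.0027,0,-1,0.0073,0,-0.0027,0,-1,0.0073,0,-0.0027,0,-1,0,0,0,0])

```text
time: 44.65
position: [0.5752, 0.1907, 0.1032]
tool_rot: [-0.357, 0.934, 0.002, 0.006]
ft_force: [8.1, 15.0, -12.1]
grip_width: 0.0139
grip_force: 20.0
```

```bash
python3 - <<'E'
from h import *
plan([(0.5,.5752,.1907,.1032,None,4),(.5,.5752,.1907,.25,None,3)])
plan([(1,.52,-.01,.36,2.0),(1,.46,-.17,.38,.1)],start=[.5752,.1907,.25,.731+np.pi])
E
```

```text
[0.5, 0, -0, 0, -0, 0.5, 0, -0, 0, -0, 0.5, 0, -0, 0, -0, 0.5, 0, -0, 0, -0, 0.5, -0, 0, -0.0489, -0, 0.5, -0, 0, -0.0489, -0, 0.5, -0, 0, -0.0489, -0]
[1, 0.0146, -0.0094, -0.0092, 0.156, 1, 0.013, -0.0115, -0.0092, 0.156, 1, 0.011, -0.0134, -0.0092, 0.156, 1, 0.0088, -0.015, -0.0092, 0.156, 1, 0.0064, -0.0161, -0.0092, 0.156, 1, 0.0038, -0.0169, -0.0092, 0.156, 1, 0.0011, -0.0173, -0.0092, 0.156, 1, -0.0016, -0.0173, -0.0092, 0.156, 1, -0.0043, -0.0168, -0.0092, 0.156, 1, -0.0068, -0.0159, -0.0092, 0.156, 1, -0.0092, -0.0147, -0.0092, 0.156, 1, -0.0114, -0.0131, -0.0092, 0.156]
[1, -0.01, -0.0101, -0.0017, 0.1583, 1, -0.0115, -0.0084, -0.0017, 0.1583, 1, -0.0127, -0.0065, -0.0017, 0.1583, 1, -0.0135, -0.0044, -0.0017, 0.1583, 1, -0.0141, -0.0022, -0.0017, 0.1583, 1, -0.0142, 0.0001, -0.0017, 0.1583, 1, -0.0141, 0.0023, -0.0017, 0.1583, 1, -0.0135, 0.0045, -0.0017, 0.1583, 1, -0.0126, 0.0066, -0.0017, 0.1583, 1, -0.0114, 0.0085, -0.0017, 0.1583, 1, -0.01, 0.0102, -0.0017, 0.1583, 1, -0.0082, 0.0116, -0.0017, 0.1583]
```

Emit:
arm_command(deltas=[0,0,0,0,0,0,0,0,0,0,0,0,0,0,0,0,0,0,0,0,0,0,0,-0.0489,0,0.5,0,0,-0.0489,0,0.5,0,0,-0.0489,0])

```text
time: 45.52
position: [0.571, 0.1865, 0.2522]
tool_rot: [-0.357, 0.934, -0.0, -0.0]
ft_force: [1.3, 0.4, -0.1]
grip_width: 0.0561
grip_force: 0.0
```

Emit:
arm_command(deltas=[1,0.0146,-0.0094,-0.0092,0.156,1,0.013,-0.0115,-0.0092,0.156,1,0.011,-0.0134,-0.0092,0.156,1,0.0088,-0.015,-0.0092,0.156,1,0.0064,-0.0161,-0.0092,0.156,1,0.0038,-0.0169,-0.0092,0.156,1,0.0011,-0.0173,-0.0092,0.156,1,-0.0016,-0.0173,-0.0092,0.156,1,-0.0043,-0.0168,-0.0092,0.156,1,-0.0068,-0.0159,-0.0092,0.156,1,-0.0092,-0.0147,-0.0092,0.156,1,-0.0114,-0.0131,-0.0092,0.156])

```text
time: 47.02
position: [0.5154, -0.0146, 0.3615]
tool_rot: [0.542, 0.84, -0.0, 0.0]
ft_force: [0.6, 0.1, 0.4]
grip_width: 0.0871
grip_force: 0.0
```

Emit:
arm_command(deltas=[1,-0.01,-0.0101,-0.0017,0.1583,1,-0.0115,-0.0084,-0.0017,0.1583,1,-0.0127,-0.0065,-0.0017,0.1583,1,-0.0135,-0.0044,-0.0017,0.1583,1,-0.0141,-0.0022,-0.0017,0.1583,1,-0.0142,0.0001,-0.0017,0.1583,1,-0.0141,0.0023,-0.0017,0.1583,1,-0.0135,0.0045,-0.0017,0.1583,1,-0.0126,0.0066,-0.0017,0.1583,1,-0.0114,0.0085,-0.0017,0.1583,1,-0.01,0.0102,-0.0017,0.1583,1,-0.0082,0.0116,-0.0017,0.1583])

```text
time: 48.52
position: [0.4556, -0.1744, 0.3817]
tool_rot: [0.999, 0.048, -0.0, 0.0]
ft_force: [0.3, -0.2, 0.6]
grip_width: 0.0868
grip_force: 0.0
```

Emit:
arm_command(deltas=[1,0,0,0,0,1,0,0,0,0])

```text
time: 48.78
position: [0.4561, -0.1735, 0.3815]
tool_rot: [0.999, 0.052, -0.0, -0.0]
ft_force: [-0.0, 0.5, -0.4]
grip_width: 0.0873
grip_force: 0.0
```

```bash
python3 - <<'E'
from h import *
im,d,P=shot('wrist','w11.png'); np.save('w11.npy',cloud(d,P)); print(pose())
E
```

```text
(array([ 0.45617436, -0.17341031,  0.38149826]), np.float64(0.10346189397648227), {'time': 48.825, 'q': array([-5.92885171e-01,  1.75543597e-01,  1.53138600e+00,  2.49410828e-04,
        1.43488381e+00,  8.74415443e-01]), 'joint_velocities': array([ 0.0054247 ,  0.00220133, -0.00246901,  0.00087264, -0.00067155,
        0.00704274]), 'joint_torque': array([-1.92102240e-01, -2.98851675e+01, -2.07920408e+01,  6.69774273e-02,
       -3.70812498e-02, -7.63460936e-03]), 'position': array([ 0.45617436, -0.17341031,  0.38149826]), 'tool_rot': array([ 9.98662239e-01,  5.17078757e-02, -1.39826586e-05, -1.65084976e-04]), 'ft_force': array([0.08152302, 1.03342703, 0.41586809]), 'moment': array([-0.07792602,  0.10176368,  0.02790336]), 'grip_force': 0.0, 'grip_width': 0.08695768874930028})
```

View pics/w11.png

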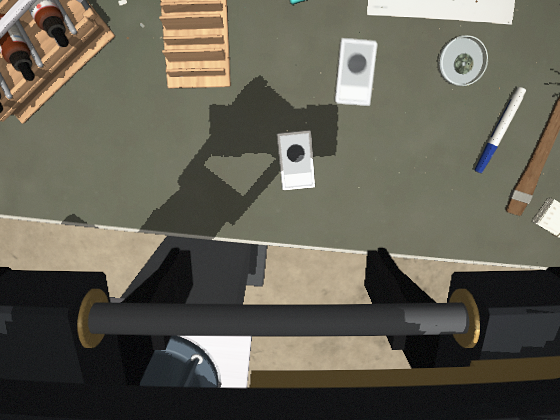

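The slabs are at (357,70) and (296,160), with the rack at (195,45). Next I'll measure the slab rectangles and the rack fins.

```bash
cat >> h.py <<'E'
def slab(im,C,box):
    hsv=cv2.cvtColor(im,cv2.COLOR_RGB2HSV); m=np.zeros(im.shape[:2],np.uint8); u0,u1,v0,v1=box
    z=C[...,2]; m[v0:v1,u0:u1]=((z>.004)&(z<.02))[v0:v1,u0:u1]
    m=cv2.morphologyEx(m,cv2.MORPH_OPEN,np.ones((3,3)))
    k,l,st,_=cv2.connectedComponentsWithStats(m); i=1+st[1:,4].argmax(); p=C[l==i]
    (cx,cy),(w,h),a=cv2.minAreaRect((p[:,:2]*1000).astype(np.float32)); 
    if w<h: a+=90; w,h=h,w
    a=(a+90)%180-90
    print('slab',len(p),'c',round(cx/1e3,4),round(cy/1e3,4),'size',round(w),round(h),'yaw',round(a,1),'z',np.median(p[:,2]).round(4)); return cx/1e3,cy/1e3,np.radians(a)
E
python3 - <<'E'
from h import *
im=cv2.imread('pics/w11.png')[:,:,::-1].copy(); C=np.load('w11.npy')
slab(im,C,(330,385,30,115)); slab(im,C,(270,325,120,200))
# rack
z=C[...,2]; m=np.zeros(z.shape,np.uint8); m[0:92,155:235]=((z>.004)&(z<.06))[0:92,155:235]
p=C[m>0]; print('rack pts',len(p),p.min(0),p.max(0))
e=[]
for v in range(20,84,8):
    r=np.where(m[v])[0]; r=r[(r>158)&(r<232)]; print(v,C[v,r[0]].round(4),C[v,r[-1]].round(4))
print([tuple((C[v,195]*1000).round().astype(int)[[0,2]]) for v in range(0,92,2)])
C1=np.load('w1.npy'); z1=C1[...,2]; m=(z1>.004)&(z1<.07)&(C1[...,0]>.5)&(C1[...,0]<.72)&(C1[...,1]<.03)&(C1[...,1]>-.12)
k,l,st,_=cv2.connectedComponentsWithStats(m.astype(np.uint8)); i=1+st[1:,4].argmax(); p=C1[l==i]
for lo,hi in((.004,.07),(.004,.012),(.02,.05)):
    q=p[(p[:,2]>lo)&(p[:,2]<hi)]; print('w1 rack',len(q),cv2.minAreaRect((q[:,:2]*1000).astype(np.float32)))
E
```

```text
slab 2287 c 0.5759 -0.2716 size 87 51 yaw 2.7 z 0.0106
slab 1922 c 0.4437 -0.2023 size 87 50 yaw 11.7 z 0.0102
rack pts 5658 [ 0.5293867  -0.09495754  0.00401649] [0.65191936 0.00487372 0.03870184]
20 [ 0.6161 -0.0025  0.0287] [ 0.6267 -0.0864  0.0086]
28 [6.088e-01 6.000e-04 9.100e-03] [ 0.6166 -0.087   0.0076]
36 [ 0.5966 -0.0068  0.0277] [ 0.6066 -0.0889  0.006 ]
44 [ 0.5883 -0.0009  0.0074] [ 0.5961 -0.0898  0.007 ]
52 [ 0.5756 -0.007   0.0349] [ 0.5856 -0.0906  0.0077]
60 [ 0.5671 -0.0032  0.0081] [ 0.575  -0.0914  0.0085]
68 [ 0.5565 -0.0045  0.0069] [ 0.5644 -0.0922  0.0086]
76 [ 0.5458 -0.0061  0.0066] [ 0.5538 -0.0941  0.0071]
[(np.int64(648), np.int64(8)), (np.int64(642), np.int64(30)), (np.int64(640), np.int64(27)), (np.int64(638), np.int64(24)), (np.int64(637), np.int64(16)), (np.int64(635), np.int64(14)), (np.int64(633), np.int64(8)), (np.int64(631), np.int64(7)), (np.int64(623), np.int64(37)), (np.int64(621), np.int64(35)), (np.int64(620), np.int64(29)), (np.int64(618), np.int64(24)), (np.int64(616), np.int64(17)), (np.int64(614), np.int64(14)), (np.int64(612), np.int64
[... 598 characters left out ...]
560), np.int64(8)), (np.int64(557), np.int64(28)), (np.int64(554), np.int64(26)), (np.int64(552), np.int64(17)), (np.int64(549), np.int64(13)), (np.int64(547), np.int64(9)), (np.int64(544), np.int64(11)), (np.int64(541), np.int64(9)), (np.int64(538), np.int64(9)), (np.int64(536), np.int64(8)), (np.int64(533), np.int64(-1)), (np.int64(530), np.int64(-1))]
w1 rack 5808 ((609.1803588867188, -42.37416076660156), (152.27577209472656, 91.46845245361328), 6.663963794708252)
w1 rack 3527 ((609.1803588867188, -42.37416076660156), (152.27577209472656, 91.46845245361328), 6.663963794708252)
w1 rack 1701 ((609.619384765625, -42.69493103027344), (115.99286651611328, 81.85368347167969), 6.597323417663574)
```

```bash
cat >> h.py <<'E'
def slift(L=74,a1=70,n=16,g=-1):
    A=np.radians(np.linspace(0,a1,n+1)); u=L*np.cos(A)-5*np.sin(A); z=L*np.sin(A)+5*np.cos(A)
    r=[[g,float(round((u[i+1]-u[i])/1e3,4)),0,float(round((z[i]-z[i+1])/1e3,4)),0] for i in range(n)]
    print('slift',[x for k in r[:12] for x in k],'\n',[x for k in r[12:] for x in k])
E
python3 - <<'E'
from h import *
plan([(.7,.4741,-.196,.12,.204),(.7,.4741,-.196,.003,.204,4)]); slift()
E
```

```text
[0.7, 0.0031, 0.0049, 0.0523, -0.0201, 0.7, 0.003, 0.0049, 0.0523, -0.0201, 0.7, 0.0029, 0.005, 0.0523, -0.0201, 0.7, 0.0028, 0.005, 0.0523, -0.0201, 0.7, 0.0027, 0.0051, 0.0523, -0.0201, 0.7, 0, 0, 0.0292, -0, 0.7, 0, 0, 0.0292, -0, 0.7, 0, 0, 0.0292, -0, 0.7, 0, 0, 0.0292, -0]
slift [-1, -0.0006, 0, -0.0056, 0, -1, -0.001, 0, -0.0056, 0, -1, -0.0014, 0, -0.0055, 0, -1, -0.0019, 0, -0.0053, 0, -1, -0.0023, 0, -0.0052, 0, -1, -0.0027, 0, -0.005, 0, -1, -0.003, 0, -0.0048, 0, -1, -0.0034, 0, -0.0045, 0, -1, -0.0037, 0, -0.0043, 0, -1, -0.004, 0, -0.004, 0, -1, -0.0043, 0, -0.0037, 0, -1, -0.0046, 0, -0.0033, 0] 
 [-1, -0.0048, 0, -0.003, 0, -1, -0.005, 0, -0.0026, 0, -1, -0.0052, 0, -0.0022, 0, -1, -0.0054, 0, -0.0018, 0]
```

Emit:
arm_command(deltas=[0.7,0.0031,0.0049,0.0523,-0.0201,0.7,0.003,0.0049,0.0523,-0.0201,0.7,0.0029,0.005,0.0523,-0.0201,0.7,0.0028,0.005,0.0523,-0.0201,0.7,0.0027,0.0051,0.0523,-0.0201,0.7,0,0,0,0,0.7,0,0,0.0292,0,0.7,0,0,0.0292,0,0.7,0,0,0.0292,0,0.7,0,0,0.0262,0,0.7,0,0,0,0,0.7,0,0,0,0], newtons=3)

```text
time: 50.32
position: [0.4756, -0.1972, 0.0082]
tool_rot: [0.995, 0.101, 0.001, 0.001]
ft_force: [-0.4, -0.5, 0.0]
grip_width: 0.0737
grip_force: 0.0
```

Emit:
arm_command(deltas=[-1,0,0,0.001,0,-1,0,0,0,0,-1,0,0,0,0,-1,0,0,0,0,-1,0,0,0,0,-1,0,0,0,0])

```text
time: 51.08
position: [0.4743, -0.1966, 0.0054]
tool_rot: [0.995, 0.101, 0.0, 0.0]
ft_force: [-0.1, 0.1, 3.8]
grip_width: 0.05
grip_force: 3.0
```

Emit:
arm_command(deltas=[-1,-0.0006,0,-0.0056,0,-1,-0.001,0,-0.0056,0,-1,-0.0014,0,-0.0055,0,-1,-0.0019,0,-0.0053,0,-1,-0.0023,0,-0.0052,0,-1,-0.0027,0,-0.005,0,-1,-0.003,0,-0.0048,0])

```text
time: 51.95
position: [0.4613, -0.1992, 0.0426]
tool_rot: [0.995, 0.101, 0.0, 0.0]
ft_force: [0.1, -0.4, 0.1]
grip_width: 0.0499
grip_force: 3.0
```

```bash
python3 - <<'E'
from h import *
profile('w12.png',5)
E
```

```text
tcp [ 0.4611 -0.1992  0.043 ] 0.2018 w 0.049815446566468136 f 2.99543134868145 [-0.6 -0.2 -0. ]
[(-65, -4.2), (-60, -3.6), (-55, -2.9), (-50, -2.4), (-45, -1.8), (-40, -1.0), (-20, 1.6), (-15, 2.5), (-10, 3.1), (-5, 3.2), (0, 3.6), (5, 4.2), (10, 0.2), (15, -42.8), (20, -42.7), (25, -42.7), (30, -42.8), (35, -42.8), (40, -42.7), (45, -42.8), (50, -42.8), (55, -42.7), (60, -42.7), (65, -42.8), (70, -42.8), (75, -42.7), (80, -42.6), (85, -42.7), (90, -42.7), (95, -42.7), (100, -42.7), (105, -42.6), (110, -42.6)]
```

View pics/w12.png

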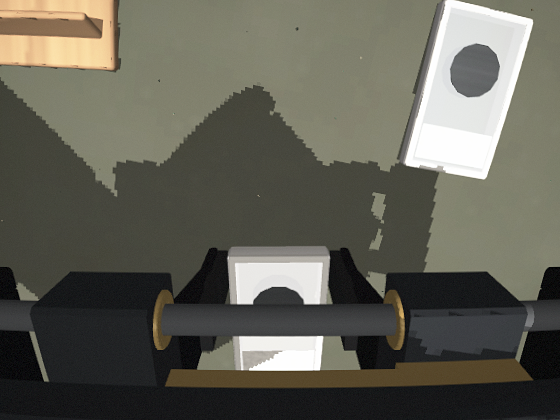

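The slab lifted nearly level (7° droop) because pad friction holds it. I'll use the rack's 8 mm base lip as a toe stop: point the free end at the rack, press lightly and arc the held end up.

```bash
cat >> h.py <<'E'
PR=.116; RC=np.array([.6092,-.0424]); RX=np.array([np.cos(PR),np.sin(PR)]); RY=np.array([-RX[1],RX[0]])
def rk(x,y=0): return RC+x*RX+y*RY
def sarc(a0,a1,n,comp=2.0):
    f=np.linspace(a0,a1,n+1); A=np.radians(f); x=-74*np.cos(A)-5*np.sin(A)-np.clip(f-90,0,99)*.14; z=74*np.sin(A)+5*np.cos(A)
    r=[[-1,float(round(-(x[i+1]-x[i])/1e3,4)),0,float(round((z[i]-z[i+1])/1e3,4)),0] for i in range(n)]
    for i in range(0,n,12): print([v for k in r[i:i+12] for v in k])
    print('start',x[0],z[0],'end',x[-1],z[-1])
E
python3 - <<'E'
from h import *
p,th,o=pose(); T=PR+np.pi
a=rk(-.075-.080)
plan([(-1,p[0],p[1],.15,None,3),(-1,*a,.15,1.7),(-1,*a,.15,T)])
plan([(-1,*a,.017,T,4)],start=[*a,.15,T])
sarc(7,100,22)
E
```

```text
[-1, 0, 0, -0.0357, -0, -1, 0, 0, -0.0357, -0, -1, 0, 0, -0.0357, -0, -1, 0.0025, -0.0152, -0, -0.1665, -1, 0.005, -0.0146, -0, -0.1665, -1, 0.0073, -0.0136, -0, -0.1665, -1, 0.0095, -0.0122, -0, -0.1665, -1, 0.0114, -0.0105, -0, -0.1665, -1, 0.0129, -0.0084, -0, -0.1665, -1, 0.0142, -0.0062, -0, -0.1665, -1, 0.015, -0.0038, -0, -0.1665, -1, 0.0154, -0.0012, -0, -0.1665]
[-1, 0, 0, -0, -0.1558, -1, 0, 0, -0, -0.1558, -1, 0, 0, -0, -0.1558, -1, 0, 0, -0, -0.1558, -1, 0, 0, -0, -0.1558, -1, 0, 0, -0, -0.1558, -1, 0, 0, -0, -0.1558, -1, 0, 0, -0, -0.1558, -1, 0, 0, -0, -0.1558, -1, 0, 0, -0, -0.1558]
[-1, -0, 0, 0.0332, -0, -1, -0, 0, 0.0332, -0, -1, -0, 0, 0.0332, -0, -1, -0, 0, 0.0332, -0]
[-1, -0.0005, 0, -0.0053, 0, -1, -0.0009, 0, -0.0052, 0, -1, -0.0013, 0, -0.0051, 0, -1, -0.0017, 0, -0.0049, 0, -1, -0.0021, 0, -0.0047, 0, -1, -0.0024, 0, -0.0045, 0, -1, -0.0028, 0, -0.0043, 0, -1, -0.0031, 0, -0.004, 0, -1, -0.0034, 0, -0.0037, 0, -1, -0.0038, 0, -0.0034, 0, -1, -0.004, 0, -0.0031, 0, -1, -0.0043, 0, -0.0028, 0]
[-1, -0.0045, 0, -0.0024, 0, -1, -0.0047, 0, -0.0021, 0, -1, -0.0049, 0, -0.0017, 0, -1, -0.0051, 0, -0.0013, 0, -1, -0.0052, 0, -0.0009, 0, -1, -0.0053, 0, -0.0005, 0, -1, -0.0054, 0, -0.0001, 0, -1, -0.0052, 0, 0.0003, 0, -1, -0.0049, 0, 0.0007, 0, -1, -0.0049, 0, 0.0011, 0]
start -74.05776193848357 13.981062170187524 end 6.525926382291802 72.00753283456874
```

Emit:
arm_command(deltas=[-1,0,0,-0.0357,0,-1,0,0,-0.0357,0,-1,0,0,-0.0357,0,-1,0.0025,-0.0152,0,-0.1665,-1,0.005,-0.0146,0,-0.1665,-1,0.0073,-0.0136,0,-0.1665,-1,0.0095,-0.0122,0,-0.1665,-1,0.0114,-0.0105,0,-0.1665,-1,0.0129,-0.0084,0,-0.1665,-1,0.0142,-0.0062,0,-0.1665,-1,0.015,-0.0038,0,-0.1665,-1,0.0154,-0.0012,0,-0.1665], newtons=10)

```text
time: 53.5
position: [0.4554, -0.0596, 0.1493]
tool_rot: [0.658, 0.753, -0.0, -0.0]
ft_force: [1.3, -0.6, -0.9]
grip_width: 0.0495
grip_force: 10.0
```

Emit:
arm_command(deltas=[-1,0,0,0,-0.1558,-1,0,0,0,-0.1558,-1,0,0,0,-0.1558,-1,0,0,0,-0.1558,-1,0,0,0,-0.1558,-1,0,0,0,-0.1558,-1,0,0,0,-0.1558,-1,0,0,0,-0.1558,-1,0,0,0,-0.1558,-1,0,0,0,-0.1558,-1,0,0,0,0,-1,0,0,0,0])

```text
time: 55.0
position: [0.4557, -0.0602, 0.1493]
tool_rot: [-0.057, 0.998, 0.0, -0.0]
ft_force: [-0.5, -0.1, 0.4]
grip_width: 0.0495
grip_force: 10.0
```

```bash
python3 - <<'E'
from h import *
profile(None,10)
p,th,o=pose(); a=rk(-.075-.080); print(a)
plan([(-1,*a,.017,PR+np.pi,4)])
E
```

```text
tcp [ 0.4557 -0.0602  0.1493] -3.0266 w 0.04976227136308588 f 9.994588494300842 [ 0.4 -0.1 -0.4]
[(-70, -3.1), (-60, -2.0), (-50, -1.0), (-40, -0.1), (-20, 3.2), (-10, 4.2), (0, 5.3), (10, 4.3)]
[ 0.45524167 -0.0603397 ]
[-1, 0.0001, -0, 0.0331, -0.0003, -1, 0.0001, -0, 0.0331, -0.0003, -1, 0.0001, -0, 0.0331, -0.0003, -1, 0.0001, -0, 0.0331, -0.0003]
```

Emit:
arm_command(deltas=[-1,0,0,0.0336,0,-1,0,0,0.0336,0,-1,0,0,0.0336,0,-1,0,0,0.0336,0,-1,0,0,0,0])

```text
time: 55.68
position: [0.4546, -0.0598, 0.0133]
tool_rot: [-0.058, 0.998, 0.001, -0.002]
ft_force: [0.9, 0.6, -1.0]
grip_width: 0.0501
grip_force: 10.0
```

Emit:
arm_command(deltas=[-1,0,0,0,0,-1,-0.003,0,0,0,-1,-0.003,0,0,0,-1,-0.003,0,0,0], newtons=4)

```text
time: 56.18
position: [0.4622, -0.0588, 0.0159]
tool_rot: [-0.059, 0.998, 0.001, -0.002]
ft_force: [-5.2, -3.3, 1.4]
grip_width: 0.0503
grip_force: 4.0
```

Emit:
arm_command(deltas=[-1,-0.0005,0,-0.0053,0,-1,-0.0009,0,-0.0052,0,-1,-0.0013,0,-0.0051,0,-1,-0.0017,0,-0.0049,0,-1,-0.0021,0,-0.0047,0,-1,-0.0024,0,-0.0045,0,-1,-0.0028,0,-0.0043,0,-1,-0.0031,0,-0.004,0])

```text
time: 57.18
position: [0.4799, -0.0575, 0.0532]
tool_rot: [-0.058, 0.998, -0.0, 0.0]
ft_force: [0.4, 0.8, 0.6]
grip_width: 0.05
grip_force: 4.0
```

```bash
python3 - <<'E'
from h import *
profile('w13.png',5)
E
```

```text
tcp [ 0.4807 -0.0576  0.0536] -3.0248 w 0.04977369235934965 f 3.994646966457367 [ 0.8 -0.6 -0.2]
[(-95, -33.4), (-90, -37.4), (-80, -26.8), (-75, -26.9), (-70, -33.5), (-30, -10.6), (-25, -8.6), (-20, -5.6), (-15, -3.4), (-10, -0.9), (-5, 1.0), (0, 2.7), (5, 4.9), (10, 7.5), (15, 5.8), (20, -52.7), (25, -53.2), (30, -53.2), (35, -53.2), (40, -53.3), (45, -53.4), (50, -53.2), (55, -53.3), (60, -53.4), (65, -53.3), (70, -53.3), (75, -53.4), (80, -53.3), (85, -53.2), (90, -53.3), (95, -53.4), (100, -53.3), (105, -53.3), (110, -53.4)]
```

The slab is pivoting (24° now), but its foot has ridden onto the rack base against the first fin. I'll use that fin as the stop and press harder during the arc.

```bash
python3 - <<'E'
from h import *
sarc(26,92,18)
E
```

```text
[-1, -0.0019, 0, -0.004, 0, -1, -0.0022, 0, -0.0039, 0, -1, -0.0025, 0, -0.0037, 0, -1, -0.0027, 0, -0.0035, 0, -1, -0.003, 0, -0.0033, 0, -1, -0.0032, 0, -0.003, 0, -1, -0.0034, 0, -0.0028, 0, -1, -0.0036, 0, -0.0026, 0, -1, -0.0038, 0, -0.0023, 0, -1, -0.004, 0, -0.002, 0, -1, -0.0041, 0, -0.0017, 0, -1, -0.0043, 0, -0.0015, 0]
[-1, -0.0044, 0, -0.0012, 0, -1, -0.0045, 0, -0.0009, 0, -1, -0.0046, 0, -0.0006, 0, -1, -0.0047, 0, -0.0003, 0, -1, -0.0047, 0, 0.0, 0, -1, -0.0045, 0, 0.0003, 0]
start -68.70261516008375 36.93343509388757 end -2.6943913791104075 73.78042371590058
```

Emit:
arm_command(deltas=[-1,0,0,0.004,0,-1,-0.002,0,0.003,0,-1,-0.003,0,0,0,-1,-0.003,0,0,0], newtons=3)

```text
time: 57.72
position: [0.4875, -0.0565, 0.0457]
tool_rot: [-0.058, 0.998, 0.0, -0.0]
ft_force: [0.6, -0.0, -0.8]
grip_width: 0.05
grip_force: 3.0
```

```bash
python3 - <<'E'
from h import *
profile(None,5)
E
```

```text
tcp [ 0.4877 -0.0565  0.0458] -3.0246 w 0.05021839146380536 f 2.9959867894649506 [ 0.3 -0.2 -1.3]
[(-85, -28.0), (-80, -31.6), (-70, -17.7), (-65, -22.2), (-30, -10.0), (-25, -8.1), (-20, -5.0), (-15, -2.6), (-10, -0.2), (-5, 2.1), (0, 3.0), (5, 5.5), (10, 8.1), (15, 5.1), (20, -45.3), (25, -45.3), (30, -45.4), (35, -45.4), (40, -45.4), (45, -45.4), (50, -45.5), (55, -45.4), (60, -45.5), (65, -45.5), (70, -45.5), (75, -45.5), (80, -45.4), (85, -45.5), (90, -45.6), (95, -45.7), (100, -45.5), (105, -45.7), (110, -45.4)]
```

Emit:
arm_command(deltas=[-1,-0.003,0,0,0,-1,-0.003,0,0,0,-1,-0.0022,0,-0.003,0,-1,-0.0025,0,-0.0035,0,-1,-0.0028,0,-0.0035,0,-1,-0.0031,0,-0.0033,0,-1,-0.0034,0,-0.0032,0,-1,-0.0036,0,-0.003,0])

```text
time: 58.78
position: [0.5113, -0.0536, 0.0658]
tool_rot: [-0.058, 0.998, -0.0, 0.0]
ft_force: [-2.0, 0.9, 1.6]
grip_width: 0.0493
grip_force: 3.0
```

```bash
python3 - <<'E'
from h import *
profile(None,5)
E
```

```text
tcp [ 0.5122 -0.0538  0.0662] -3.0247 w 0.050004933320002484 f 2.9887528717517853 [-0.3  0.   0.2]
[(-105, -45.7), (-100, -50.5), (-90, -38.7), (-85, -39.9), (-80, -43.7), (-70, -30.0), (-65, -30.5), (-60, -56.5), (-55, -55.5), (-45, -38.2), (-40, -43.8), (-35, -42.0), (-30, -36.3), (-25, -30.6), (-20, -25.2), (-15, -19.1), (-10, -12.8), (-5, -65.1), (0, -65.0), (5, -64.9), (10, -64.7), (15, 15.3), (20, 13.6), (25, -65.2), (30, -65.6), (35, -65.7), (40, -65.6), (45, -65.7), (50, -65.8), (55, -65.9), (60, -65.8), (65, -65.8), (70, -66.0), (75, -65.8), (80, -65.8), (85, -65.8), (90, -65.9), (95, -65.9), (100, -65.7), (105, -65.9), (110, -66.0)]
```

Emit:
arm_command(deltas=[-1,-0.0041,0,-0.0025,0,-1,-0.0043,0,-0.0023,0,-1,-0.0045,0,-0.002,0,-1,-0.0046,0,-0.0017,0,-1,-0.0047,0,-0.0015,0,-1,-0.0048,0,-0.0012,0,-1,-0.0049,0,-0.0009,0,-1,-0.005,0,-0.0006,0])

```text
time: 59.82
position: [0.5478, -0.0494, 0.0782]
tool_rot: [-0.058, 0.998, 0.0, -0.0]
ft_force: [-0.8, 0.3, -0.6]
grip_width: 0.0501
grip_force: 3.0
```

```bash
python3 - <<'E'
from h import *
profile('w14.png',4)
E
```

```text
tcp [ 0.5487 -0.0495  0.0783] -3.0248 w 0.04977305947001469 f 2.9939739033579826 [0.7 0.3 0.2]
[(-108, -59.2), (-104, -64.2), (-92, -50.2), (-88, -53.5), (-76, -41.7), (-64, -66.9), (-52, -50.9), (-48, -52.5), (-44, -58.4), (-36, -43.5), (-32, -42.2), (-28, -45.0), (8, 19.8), (12, -29.7), (16, 5.0), (20, -77.8), (24, -77.8), (28, -77.8), (32, -77.8), (36, -77.9), (40, -77.9), (44, -77.9), (48, -78.0), (52, -77.9), (56, -78.0), (60, -78.1), (64, -77.9), (68, -78.1), (72, -77.9), (76, -78.0), (80, -77.8), (84, -77.9), (88, -78.1), (92, -78.0), (96, -78.1), (100, -78.0), (104, -78.0), (108, -78.1)]
```

View pics/w14.png

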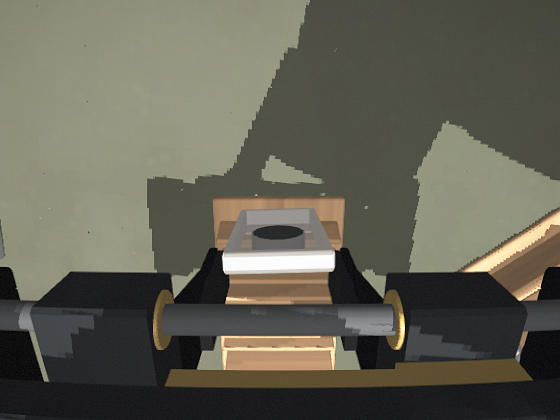

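The slab stands nearly upright on the rack base (top edge at v≈265, foot at v≈212). I'll measure its lean from the rim.

```bash
cat >> h.py <<'E'
def lean(f=None,box=(215,345,200,280)):
    im,hsv,u,s,z=held(f); m=np.zeros(u.shape,bool); m[box[2]:box[3],box[0]:box[1]]=1
    m&=(hsv[...,1]<45)&(hsv[...,2]>90)&(abs(s)<.027)&(z>-.09)&(z<.04)&(abs(u)<.05)
    b=np.round(z*1000/8)
    print([(int(k*8),round(1000*float(np.median(u[m&(b==k)])),1),int((m&(b==k)).sum())) for k in np.unique(b[m])])
E
python3 - <<'E'
from h import *
lean()
E
```

```text
tcp [ 0.5483 -0.0495  0.0782] -3.0247 w 0.049885419817259434 f 2.9963432997465134 [-0.3  0.1 -0.4]
[(-64, 9.4, 128), (-56, 9.8, 227), (-48, 10.5, 252), (-40, 11.2, 279), (-32, 11.9, 311), (-24, 12.5, 311), (-16, 13.2, 200), (-8, 14.0, 206), (0, 14.7, 340), (8, 15.3, 525), (16, 15.5, 1294), (24, 11.0, 1726)]
```

Its lean is 4.6° toward the robot, and the grip is about 10 mm off the pad centre. I'll grip firmly, lift, turn by 180° and go above slot 2.

Emit:
arm_command(deltas=[-1,0,0,0,0,-1,0,0,0,0,-1,0,0,0,0,-1,0,0,-0.02,0,-1,0,0,-0.04,0,-1,0,0,-0.04,0,-1,0,0,0,0,-1,0,0,0,0], newtons=15)

```text
time: 60.92
position: [0.5467, -0.0492, 0.1776]
tool_rot: [-0.058, 0.998, 0.0, -0.001]
ft_force: [0.2, 0.5, -0.8]
grip_width: 0.0495
grip_force: 15.0
```

```bash
python3 - <<'E'
from h import *
lean(None,(200,360,180,300))
a=rk(.0351)
plan([(-1,*a,.19,1.7),(-1,*a,.19,PR)])
E
```

```text
tcp [ 0.5464 -0.0491  0.177 ] -3.0249 w 0.04958947105486689 f 14.997161328792572 [-0.1  0.3 -0.6]
[(-64, 9.0, 113), (-56, 9.5, 224), (-48, 10.2, 237), (-40, 10.9, 274), (-32, 11.7, 303), (-24, 12.4, 298), (-16, 13.1, 201), (-8, 13.8, 193), (0, 14.6, 268), (8, 15.3, 330), (16, 16.0, 681), (24, 11.6, 2205)]
[-1, -0.0098, -0.0001, -0.0013, 0.1558, -1, -0.0097, 0.0015, -0.0013, 0.1558, -1, -0.0094, 0.003, -0.0013, 0.1558, -1, -0.0088, 0.0044, -0.0013, 0.1558, -1, -0.008, 0.0057, -0.0013, 0.1558, -1, -0.007, 0.0069, -0.0013, 0.1558, -1, -0.0059, 0.0079, -0.0013, 0.1558, -1, -0.0046, 0.0087, -0.0013, 0.1558, -1, -0.0032, 0.0093, -0.0013, 0.1558, -1, -0.0017, 0.0097, -0.0013, 0.1558, -1, 0, 0, -0, 0.1584, -1, 0, 0, -0, 0.1584]
[-1, 0, 0, -0, 0.1584, -1, 0, 0, -0, 0.1584, -1, 0, 0, -0, 0.1584, -1, 0, 0, -0, 0.1584, -1, 0, 0, -0, 0.1584, -1, 0, 0, -0, 0.1584, -1, 0, 0, -0, 0.1584, -1, 0, 0, -0, 0.1584]
```

Emit:
arm_command(deltas=[-1,-0.0098,0,-0.0013,0.1558,-1,-0.0097,0.0015,-0.0013,0.1558,-1,-0.0094,0.003,-0.0013,0.1558,-1,-0.0088,0.0044,-0.0013,0.1558,-1,-0.008,0.0057,-0.0013,0.1558,-1,-0.007,0.0069,-0.0013,0.1558,-1,-0.0059,0.0079,-0.0013,0.1558,-1,-0.0046,0.0087,-0.0013,0.1558,-1,-0.0032,0.0093,-0.0013,0.1558,-1,-0.0017,0.0097,-0.0013,0.1558,-1,0,0,0,0.1584,-1,0,0,0,0.1584])

```text
time: 62.48
position: [0.6441, -0.0381, 0.1886]
tool_rot: [0.772, 0.636, -0.001, -0.002]
ft_force: [-0.3, 0.4, -0.2]
grip_width: 0.0496
grip_force: 15.0
```

Emit:
arm_command(deltas=[-1,0,0,0,0.1584,-1,0,0,0,0.1584,-1,0,0,0,0.1584,-1,0,0,0,0.1584,-1,0,0,0,0.1584,-1,0,0,0,0.1584,-1,0,0,0,0.1584,-1,0,0,0,0.1584,-1,0,0,0,0,-1,0,0,0,0,-1,0,0,0,0])

```text
time: 63.85
position: [0.6449, -0.0383, 0.1906]
tool_rot: [0.998, 0.059, -0.0, -0.0]
ft_force: [0.4, 0.4, -0.3]
grip_width: 0.0496
grip_force: 15.0
```

```bash
python3 - <<'E'
from h import *
lean('w15.png',(200,360,150,300))
# fins visible, rack frame x & z along y_r~0 and sides
im,d,P=shot('wrist'); C=cloud(d,P); q=C[...,:2]-RC; xr=q@RX; yr=q@RY; z=C[...,2]
for y0 in (-.036,.036,):
    m=(abs(yr-y0)<.003)&(abs(xr)<.08)&(z<.06)&(z>.003); b=np.round(xr*1000/3)
    print(y0,[(int(k*3),round(1000*float(np.percentile(z[m&(b==k)],80)))) for k in np.unique(b[m])])
plan([(-1,*rk(.0351),.088,PR,4)])
E
```

```text
tcp [ 0.6451 -0.0383  0.1908] 0.1173 w 0.04915682497348361 f 14.997111707925797 [ 0.3  0.2 -0. ]
[(-64, 11.2, 133), (-56, 11.8, 198), (-48, 12.5, 206), (-40, 13.2, 232), (-32, 13.9, 244), (-24, 14.6, 80), (-16, 15.5, 52), (-8, 16.0, 53), (0, 16.8, 62), (8, 17.6, 82), (16, 15.3, 1911), (24, 12.0, 680)]
-0.036 [(-75, 8), (-72, 9), (-69, 9), (-66, 8), (-54, 29), (6, 8), (9, 10), (12, 9), (15, 35), (18, 9), (21, 9), (24, 16), (30, 27), (33, 27), (36, 9), (39, 9), (42, 9), (45, 12), (48, 20), (51, 31), (54, 36), (57, 36), (60, 9), (63, 9), (66, 9), (69, 9), (72, 9), (75, 8)]
0.036 [(-75, 8), (-72, 8), (-69, 9), (-66, 9), (6, 8), (9, 9), (12, 34), (15, 35), (18, 9), (21, 8), (24, 16), (27, 17), (30, 28), (33, 27), (36, 9), (39, 9), (42, 9), (45, 13), (48, 19), (51, 31), (54, 36), (57, 36), (60, 9), (63, 9), (66, 9), (69, 9), (72, 9), (75, 8)]
[-1, -0.0003, -0, 0.0257, 0.0003, -1, -0.0003, -0, 0.0257, 0.0003, -1, -0.0003, -0, 0.0257, 0.0003, -1, -0.0003, -0, 0.0257, 0.0003]
```

Emit:
arm_command(deltas=[-1,-0.0004,0,0.0255,0,-1,-0.0004,0,0.0255,0,-1,0,0,0.0255,0,-1,0,0,0.0245,0,-1,0,0,0,0,-1,0,0,0,0])

```text
time: 64.7
position: [0.6452, -0.0386, 0.091]
tool_rot: [0.998, 0.058, 0.001, 0.0]
ft_force: [0.7, -0.0, -0.8]
grip_width: 0.0497
grip_force: 15.0
```

```bash
python3 - <<'E'
from h import *
lean('w16.png',(200,360,150,300)); p=pose()[0]; print((p[:2]-RC)@RX,(p[:2]-RC)@RY)
E
```

```text
tcp [ 0.6454 -0.0386  0.0914] 0.1166 w 0.04947405135570549 f 14.99710276722908 [ 0.6 -0.1 -0.2]
[(-64, 11.3, 139), (-56, 11.8, 205), (-48, 12.5, 216), (-40, 13.2, 239), (-32, 13.9, 256), (-24, 14.4, 85), (-16, 15.4, 56), (-8, 15.8, 77), (0, 16.5, 55), (8, 17.1, 64), (16, 14.7, 2129), (24, 11.7, 476)]
0.036407670615538665 -0.00046243479591415084
```

View pics/w16.png

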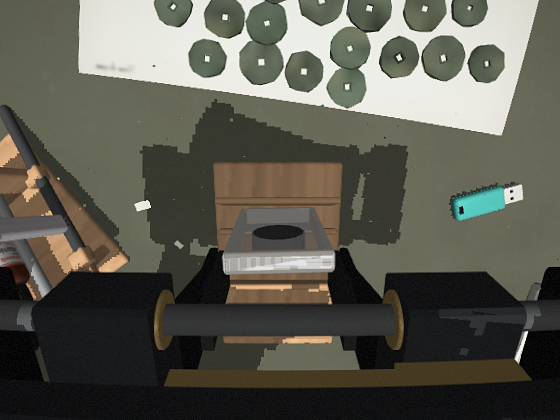

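The slab foot is over slot 2, between its fins. (I've reached the picture limit, so I'll work from numbers only from here.) Next I'll tilt and seat it with a light grip.

Emit:
arm_command(deltas=[-1,0,0,0.002,0,-1,0.0025,0,0.001,0,-1,0.003,0,0.001,0,-1,0.003,0,0.001,0,-1,0.003,0,0.0015,0,-1,0.002,0,0.002,0,-1,0.0015,0,0.0025,0,-1,0,0,0.002,0,-1,0,0,0.001,0,-1,0,0,0,0], newtons=4)

```text
time: 66.0
position: [0.659, -0.0367, 0.0759]
tool_rot: [0.998, 0.058, -0.0, -0.0]
ft_force: [-0.4, 0.7, -1.2]
grip_width: 0.0495
grip_force: 4.0
```

```bash
python3 - <<'E'
from h import *
lean(None,(200,360,150,300)); p=pose()[0]; print((p[:2]-RC)@RX,(p[:2]-RC)@RY)
E
```

```text
tcp [ 0.6591 -0.0367  0.076 ] 0.1164 w 0.04942655629711041 f 3.99861641228199 [-0.9 -0.3 -0.5]
[(-56, -2.4, 2), (-48, -0.5, 43), (-40, 1.9, 59), (-32, 4.7, 65), (-24, 6.7, 39), (-16, 9.4, 23), (-8, 13.0, 12), (0, 15.6, 15), (8, 18.2, 12), (16, 16.7, 2462), (24, 13.1, 121)]
0.050203476999448896 -0.00010110946303835532
```

Emit:
arm_command(deltas=[0.4,0,0,0,0,0.4,0,0,0,0,0.4,0,0,0,0,0.4,0,0,0,0,0.4,0,0,-0.04,0,0.4,0,0,-0.05,0,0.4,0,0,-0.05,0,0.4,0,0,-0.05,0,0.4,-0.05,0,-0.02,0,0.4,0,0,0,0,0.4,0,0,0,0])

```text
time: 67.42
position: [0.6098, -0.0425, 0.2863]
tool_rot: [0.998, 0.058, 0.0, 0.0]
ft_force: [0.1, -0.2, 0.5]
grip_width: 0.0608
grip_force: 0.0
```

```bash
cat >> h.py <<'E'
def rackslab(n='wrist',f=None):
    im,d,P=shot(n,f); C=cloud(d,P); q=C[...,:2]-RC; xr=q@RX; yr=q@RY; z=C[...,2]
    hsv=cv2.cvtColor(im,cv2.COLOR_RGB2HSV)
    m=(abs(yr)<.03)&(abs(xr)<.1)&(z>.042)&(z<.12)
    b=np.round(z*1000/6)
    print('rack',n,[(int(k*6),*(1000*np.percentile(xr[m&(b==k)],[5,95])).round(1),*(1000*np.percentile(yr[m&(b==k)],[2,98])).round(),int((m&(b==k)).sum())) for k in np.unique(b[m])])
E
python3 - <<'E'
from h import *
rackslab(); rackslab('top')
im,d,P=shot('wrist'); C=cloud(d,P); p=proj([.5759,-.2716,.01],P)[0]; print(p,pose()[:2])
im,d,P=shot('top'); C=cloud(d,P); u,v=proj([.5759,-.2716,.01],P)[0].round().astype(int); print(u,v); slab(im,C,(u-14,u+15,v-20,v+20))
E
```

```text
rack wrist [(42, np.float64(46.2), np.float64(47.6), np.float64(-25.0), np.float64(22.0), 45), (48, np.float64(47.6), np.float64(50.2), np.float64(-25.0), np.float64(22.0), 86), (54, np.float64(50.3), np.float64(52.9), np.float64(-25.0), np.float64(23.0), 97), (60, np.float64(52.9), np.float64(55.4), np.float64(-24.0), np.float64(22.0), 95), (66, np.float64(55.5), np.float64(58.0), np.float64(-24.0), np.float64(22.0), 103), (72, np.float64(58.0), np.float64(60.4), np.float64(-25.0), np.float64(23.0), 118), (78, np.float64(60.5), np.float64(63.7), np.float64(-24.0), np.float64(22.0), 114), (84, np.float64(63.8), np.float64(75.5), np.float64(-25.0), np.float64(23.0), 156), (90, np.float64(67.0), np.float64(75.5), np.float64(-25.0), np.float64(23.0), 500)]
rack top [(48, np.float64(46.8), np.float64(48.3), np.float64(-18.0), np.float64(21.0), 6), (54, np.float64(46.1), np.float64(50.1), np.float64(-22.0), np.float64(16.0), 13), (60, np.float64(48.4), np.float64(48.8), np.float64(12.0), np.float64(15.0), 2)]
[450.48112366 209.77650508] (array([ 0.61014855, -0.04246965,  0.28514762]), np.float64(0.11651768140395237))
351 204
slab 350 c 0.5632 -0.2768 size 86 50 yaw 2.6 z 0.0104
```

Slab 1 is seated in slot 2: lean about 21°, top at 90 mm. Now the other slab; I'll take a close look first.

```bash
python3 - <<'E'
from h import *
plan([(.7,.56,-.27,.25,.047)])
E
```

```text
[0.7, -0.0153, 0.044, 0.007, 0.0139, 0.7, -0.0146, 0.0442, 0.007, 0.0139, 0.7, -0.014, 0.0444, 0.007, 0.0139, 0.7, -0.0134, 0.0446, 0.007, 0.0139, 0.7, -0.0128, 0.0448, 0.007, 0.0139]
```

Emit:
arm_command(deltas=[0.7,-0.0153,0.044,0.007,0.0139,0.7,-0.0146,0.0442,0.007,0.0139,0.7,-0.014,0.0444,0.007,0.0139,0.7,-0.0134,0.0446,0.007,0.0139,0.7,-0.0128,0.0448,0.007,0.0139,0.7,0,0,0,0,0.7,0,0,0,0], newtons=4)

```text
time: 68.5
position: [0.5596, -0.2695, 0.2504]
tool_rot: [1.0, 0.023, -0.0, -0.001]
ft_force: [0.3, -0.3, -0.4]
grip_width: 0.0744
grip_force: 0.0
```

```bash
python3 - <<'E'
from h import *
im,d,P=shot('wrist'); C=cloud(d,P); u,v=proj([.572,-.273,.01],P)[0].round().astype(int); print(u,v,pose()[:2])
x,y,a=slab(im,C,(max(u-80,0),u+80,max(v-90,0),min(v+70,250)))
g=(x+.031*np.cos(a),y+.031*np.sin(a)); print(g)
plan([(.7,*g,.1,a,3),(.7,*g,.004,a,4)])
E
```

```text
282 158 (array([ 0.55976948, -0.26893612,  0.250728  ]), np.float64(0.04768292567080758))
slab 3333 c 0.566 -0.2812 size 86 49 yaw 2.3 z 0.0103
(np.float64(0.5969325045496965), np.float64(-0.2800042474561808))
[0.7, 0.0122, 0.0043, 0.0502, 0.0026, 0.7, 0.0122, 0.0042, 0.0502, 0.0026, 0.7, 0.0122, 0.0042, 0.0502, 0.0026, 0.7, 0, 0, 0.024, -0, 0.7, 0, 0, 0.024, -0, 0.7, 0, 0, 0.024, -0, 0.7, 0, 0, 0.024, -0]
```

Emit:
arm_command(deltas=[0.7,0.0122,0.0043,0.0502,0.0026,0.7,0.0122,0.0042,0.0502,0.0026,0.7,0.0122,0.0042,0.0502,0,0.7,0,0,0.024,0,0.7,0,0,0.024,0,0.7,0,0,0.024,0,0.7,0,0,0.024,0,0.7,0,0,0,0,0.7,0,0,0,0])

```text
time: 69.68
position: [0.5976, -0.2804, 0.0054]
tool_rot: [1.0, 0.022, 0.001, 0.0]
ft_force: [-0.8, 0.0, -1.0]
grip_width: 0.0741
grip_force: 0.0
```

Emit:
arm_command(deltas=[-1,0,0,0,0,-1,0,0,0,0,-1,0,0,0,0,-1,0,0,0,0,-1,0,0,0,0,-1,0,0,0,0,-1,0,0,-0.05,0,-1,0,0,-0.05,0,-1,0,0,-0.05,0,-1,0,0,0,0,-1,0,0,0,0])

```text
time: 71.05
position: [0.5958, -0.2805, 0.1537]
tool_rot: [1.0, 0.021, -0.001, -0.0]
ft_force: [-0.3, 0.2, -0.6]
grip_width: 0.05
grip_force: 4.0
```

```bash
python3 - <<'E'
from h import *
profile(None,10)
a=rk(-.063-.085)
plan([(-1,*a,.15,1.7),(-1,*a,.15,PR+np.pi)])
E
```

```text
tcp [ 0.5953 -0.2802  0.1527] 0.0416 w 0.050073159896651266 f 3.9940564334392548 [-1.1 -0.1 -0.7]
[(-70, -13.7), (-60, -11.4), (-50, -8.8), (-20, 0.5), (-10, 2.9), (0, 5.3), (10, 6.3)]
[-1, -0.0124, -0.0226, 0.0003, -0.1658, -1, -0.0085, -0.0243, 0.0003, -0.1658, -1, -0.0043, -0.0254, 0.0003, -0.1658, -1, -0.0001, -0.0258, 0.0003, -0.1658, -1, 0.0042, -0.0254, 0.0003, -0.1658, -1, 0.0083, -0.0244, 0.0003, -0.1658, -1, 0.0122, -0.0227, 0.0003, -0.1658, -1, 0.0158, -0.0204, 0.0003, -0.1658, -1, 0.0189, -0.0175, 0.0003, -0.1658, -1, 0.0216, -0.0141, 0.0003, -0.1658, -1, 0, 0, -0, -0.1558, -1, 0, 0, -0, -0.1558]
[-1, 0, 0, -0, -0.1558, -1, 0, 0, -0, -0.1558, -1, 0, 0, -0, -0.1558, -1, 0, 0, -0, -0.1558, -1, 0, 0, -0, -0.1558, -1, 0, 0, -0, -0.1558, -1, 0, 0, -0, -0.1558, -1, 0, 0, -0, -0.1558]
```

Emit:
arm_command(deltas=[-1,-0.0124,-0.0226,0,-0.1658,-1,-0.0085,-0.0243,0,-0.1658,-1,-0.0043,-0.0254,0,-0.1658,-1,0,-0.0258,0,-0.1658,-1,0.0042,-0.0254,0,-0.1658,-1,0.0083,-0.0244,0,-0.1658,-1,0.0122,-0.0227,0,-0.1658,-1,0.0158,-0.0204,0,-0.1658,-1,0.0189,-0.0175,0,-0.1658,-1,0.0216,-0.0141,0,-0.1658,-1,0,0,0,-0.1558,-1,0,0,0,-0.1558], newtons=10)

```text
time: 72.6
position: [0.462, -0.0593, 0.1529]
tool_rot: [0.533, 0.846, -0.0, -0.002]
ft_force: [0.0, -0.5, 0.1]
grip_width: 0.0497
grip_force: 10.0
```

Emit:
arm_command(deltas=[-1,0,0,0,-0.1558,-1,0,0,0,-0.1558,-1,0,0,0,-0.1558,-1,0,0,0,-0.1558,-1,0,0,0,-0.1558,-1,0,0,0,-0.1558,-1,0,0,0,-0.1558,-1,0,0,0,-0.1558,-1,0,0,0,0,-1,0,0,0,0])

```text
time: 73.85
position: [0.4629, -0.06, 0.1537]
tool_rot: [-0.057, 0.998, 0.0, -0.001]
ft_force: [1.3, -0.8, 0.2]
grip_width: 0.05
grip_force: 10.0
```

```bash
python3 - <<'E'
from h import *
profile(None,10)
p,th,o=pose(); print((p[:2]-RC)@RX,(p[:2]-RC)@RY,th-PR+np.pi)
E
```

```text
tcp [ 0.463  -0.06    0.1539] -3.0273 w 0.049719172351969786 f 9.993442296981812 [ 0.1 -1.4  0.1]
[(-80, -16.0), (-70, -13.9), (-60, -11.4), (-50, -9.0), (-20, 0.4), (-10, 2.7), (0, 5.4), (10, 4.7)]
-0.1472236556179631 -0.0005979807137373346 -0.0016824600507110432
```

Emit:
arm_command(deltas=[-1,0,0,0.04,0,-1,0,0,0.04,0,-1,0,0,0.03,0,-1,0,0,0.01,0,-1,0,0,0,0,-1,0,0,0,0])

```text
time: 74.65
position: [0.4643, -0.0605, 0.0354]
tool_rot: [-0.058, 0.998, -0.0, 0.001]
ft_force: [-0.7, -0.8, -0.3]
grip_width: 0.0501
grip_force: 10.0
```

Emit:
arm_command(deltas=[-1,0,0,0,0,-1,-0.004,0,0,0,-1,-0.004,0,0,0,-1,-0.003,0,0,0,-1,-0.0016,0,-0.004,0,-1,-0.0019,0,-0.0042,0,-1,-0.0022,0,-0.0042,0,-1,-0.0025,0,-0.004,0,-1,-0.0028,0,-0.0039,0,-1,-0.0031,0,-0.0037,0], newtons=3)

```text
time: 75.9
position: [0.4872, -0.0571, 0.0587]
tool_rot: [-0.058, 0.998, 0.0, -0.001]
ft_force: [-3.7, -2.7, 1.5]
grip_width: 0.0501
grip_force: 3.0
```

```bash
python3 - <<'E'
from h import *
profile(None,5)
p,th,o=pose(); print((p[:2]-RC)@RX)
E
```

```text
tcp [ 0.4882 -0.0573  0.0591] -3.0252 w 0.05013843165153754 f 2.9983265697956085 [-2.7 -1.7  0.8]
[(-90, -30.7), (-85, -39.0), (-80, -43.4), (-70, -26.2), (-65, -25.1), (-60, -22.2), (-25, -6.2), (-20, -4.3), (-15, -1.9), (-10, -0.7), (-5, 1.2), (0, 3.5), (5, 5.7), (10, 4.6), (15, -58.1), (20, -58.5), (25, -58.7), (30, -58.8), (35, -58.7), (40, -58.6), (45, -58.8), (50, -58.6), (55, -58.8), (60, -58.9), (65, -58.9), (70, -58.9), (75, -58.8), (80, -58.8), (85, -58.8), (90, -58.9), (95, -58.9), (100, -58.8), (105, -58.8), (110, -58.9)]
-0.12189195569823329
```

Emit:
arm_command(deltas=[-1,0.004,0,0,0,-1,0,0,0.007,0,-1,0,0,0.007,0,-1,-0.004,0,0,0,-1,-0.003,0,0,0,-1,-0.003,0,0,0,-1,-0.003,0,0,0])

```text
time: 76.82
position: [0.4973, -0.0562, 0.0445]
tool_rot: [-0.058, 0.998, 0.0, -0.0]
ft_force: [-3.9, -3.2, 2.1]
grip_width: 0.0499
grip_force: 3.0
```

```bash
python3 - <<'E'
from h import *
profile(None,5)
p,th,o=pose(); print((p[:2]-RC)@RX)
E
```

```text
tcp [ 0.4979 -0.0563  0.0446] -3.0254 w 0.0498472007955474 f 2.9989971220493317 [-4.2 -2.4  2. ]
[(-80, -17.6), (-75, -25.5), (-70, -30.7), (-60, -16.8), (-55, -17.4), (-30, -10.0), (-25, -8.3), (-20, -5.7), (-15, -3.4), (-10, -1.4), (-5, 0.8), (0, 2.7), (5, 4.8), (10, 6.3), (15, 7.8), (20, 9.9), (25, 6.7), (30, -44.0), (35, -44.1), (40, -44.2), (45, -44.1), (50, -44.2), (55, -44.3), (60, -44.2), (65, -44.2), (70, -44.3), (75, -44.2), (80, -44.1), (85, -44.1), (90, -44.3), (95, -44.3), (100, -44.2), (105, -44.3), (110, -44.3)]
-0.11215513275244585
```

Emit:
arm_command(deltas=[-1,-0.0014,0,-0.0032,0,-1,-0.0018,0,-0.0034,0,-1,-0.0021,0,-0.0034,0,-1,-0.0024,0,-0.0033,0,-1,-0.0027,0,-0.0031,0,-1,-0.003,0,-0.003,0,-1,-0.0032,0,-0.0028,0])

```text
time: 77.75
position: [0.5138, -0.0542, 0.067]
tool_rot: [-0.058, 0.998, 0.0, -0.0]
ft_force: [-2.3, 0.1, 0.7]
grip_width: 0.0497
grip_force: 3.0
```

```bash
python3 - <<'E'
from h import *
profile(None,5)
p,th,o=pose(); print((p[:2]-RC)@RX)
E
```

```text
tcp [ 0.5144 -0.0543  0.0673] -3.0254 w 0.049681216980810836 f 2.9957523196935654 [-2.3 -0.9  3.2]
[(-105, -43.3), (-100, -48.9), (-85, -39.3), (-80, -42.8), (-70, -31.3), (-65, -30.6), (-55, -55.6), (-45, -39.1), (-40, -40.8), (-35, -39.4), (-30, -33.4), (-25, -28.0), (-20, -22.7), (-15, -17.7), (-10, -11.8), (-5, -7.9), (0, -66.0), (5, -65.8), (10, -65.5), (15, -65.5), (20, 17.1), (25, 13.4), (30, -67.0), (35, -66.7), (40, -66.9), (45, -66.9), (50, -66.9), (55, -66.9), (60, -67.0), (65, -67.0), (70, -67.1), (75, -66.8), (80, -66.9), (85, -67.0), (90, -67.0), (95, -67.1), (100, -66.9), (105, -67.2), (110, -67.0)]
-0.09558792944324722
```

Emit:
arm_command(deltas=[-1,-0.004,0,-0.0021,0,-1,-0.0042,0,-0.002,0,-1,-0.0044,0,-0.0017,0,-1,-0.0045,0,-0.0014,0,-1,-0.0046,0,-0.0011,0,-1,-0.0047,0,-0.0008,0,-1,-0.0047,0,-0.0005,0,-1,-0.0047,0,-0.0002,0,-1,-0.0045,0,0,0])

```text
time: 78.92
position: [0.5542, -0.0496, 0.0765]
tool_rot: [-0.058, 0.998, 0.0, -0.0]
ft_force: [-0.1, -0.5, -0.4]
grip_width: 0.0501
grip_force: 3.0
```

Emit:
arm_command(deltas=[-1,0,0,0,0,-1,0,0,0,0,-1,0,0,0,0], newtons=15)

```text
time: 79.3
position: [0.5538, -0.0497, 0.0765]
tool_rot: [-0.058, 0.998, 0.0, -0.0]
ft_force: [-0.5, -0.8, -0.3]
grip_width: 0.0489
grip_force: 15.0
```

```bash
python3 - <<'E'
from h import *
lean(None,(200,360,150,300))
p,th,o=pose(); print((p[:2]-RC)@RX)
E
```

```text
tcp [ 0.5538 -0.0497  0.0766] -3.0256 w 0.049527504143181314 f 15.000051744282246 [-0.8  0.4 -1.1]
[(-80, 29.1, 553), (-72, 29.3, 434), (-64, 12.9, 2), (-56, 13.6, 247), (-48, 13.9, 274), (-40, 14.3, 311), (-32, 14.8, 332), (-24, 15.2, 392), (-16, 15.5, 301), (-8, 16.0, 212), (0, 16.5, 249), (8, 16.8, 544), (16, 17.2, 744), (24, 13.9, 2975)]
-0.055831986538018435
```

The slab stands at 3° but the pads overlap only its edge. I'll straighten it, then release and regrip centrally.

Emit:
arm_command(deltas=[-1,0,0,0,0,-1,-0.002,0,0,0,-1,-0.002,0,0,0,-1,-0.001,0,0,0,-1,0,0,0,0], newtons=3)

```text
time: 79.97
position: [0.559, -0.0491, 0.0766]
tool_rot: [-0.058, 0.998, -0.0, 0.0]
ft_force: [-0.2, -0.2, -0.2]
grip_width: 0.0494
grip_force: 3.0
```

```bash
python3 - <<'E'
from h import *
lean(None,(200,360,150,300))
E
```

```text
tcp [ 0.5589 -0.0491  0.0765] -3.0254 w 0.04982590507163147 f 2.99992397925962 [ 0.1  0.8 -0.4]
[(-80, 30.9, 494), (-72, 31.1, 409), (-64, 18.2, 1), (-56, 18.4, 278), (-48, 18.2, 336), (-40, 18.0, 361), (-32, 17.8, 420), (-24, 17.7, 460), (-16, 17.5, 382), (-8, 17.3, 258), (0, 17.1, 334), (8, 16.9, 672), (16, 16.8, 865), (24, 13.2, 3067)]
```

Emit:
arm_command(deltas=[0.24,0,0,0,0,0.24,0,0,0,0,0.24,0.006,0,0,0,0.24,0.006,0,0,0,0.24,0,0,0,0,-1,0,0,0,0,-1,0,0,0,0,-1,0,0,0,0], newtons=12)

```text
time: 81.03
position: [0.5472, -0.0505, 0.0766]
tool_rot: [-0.058, 0.998, -0.0, 0.0]
ft_force: [-0.2, 0.6, 0.7]
grip_width: 0.05
grip_force: 12.0
```

```bash
python3 - <<'E'
from h import *
lean(None,(200,360,150,320))
p,th,o=pose(); print((p[:2]-RC)@RX)
E
```

```text
tcp [ 0.5472 -0.0505  0.0766] -3.0253 w 0.04931985482902902 f 11.998714059591293 [ 0.8 -0.3  0.9]
[(-80, 28.3, 498), (-72, 29.0, 386), (-64, 9.5, 200), (-56, 9.9, 257), (-48, 10.4, 276), (-40, 10.8, 303), (-32, 11.3, 348), (-24, 11.8, 283), (-16, 12.3, 222), (-8, 12.8, 243), (0, 13.3, 447), (8, 13.7, 580), (16, 10.6, 2773)]
-0.06256742058397582
```

```bash
python3 - <<'E'
from h import *
p,th,o=pose(); a=rk(-.0487)
plan([(-1,*a,.19,1.7),(-1,*a,.19,PR)],start=[p[0],p[1],.1766,PR+np.pi])
E
```

```text
[-1, -0.0014, 0.0001, -0.0013, 0.1558, -1, -0.0014, 0.0003, -0.0013, 0.1558, -1, -0.0013, 0.0005, -0.0013, 0.1558, -1, -0.0012, 0.0007, -0.0013, 0.1558, -1, -0.0011, 0.0009, -0.0013, 0.1558, -1, -0.0009, 0.001, -0.0013, 0.1558, -1, -0.0008, 0.0012, -0.0013, 0.1558, -1, -0.0006, 0.0013, -0.0013, 0.1558, -1, -0.0004, 0.0013, -0.0013, 0.1558, -1, -0.0001, 0.0014, -0.0013, 0.1558, -1, 0, 0, -0, 0.1584, -1, 0, 0, -0, 0.1584]
[-1, 0, 0, -0, 0.1584, -1, 0, 0, -0, 0.1584, -1, 0, 0, -0, 0.1584, -1, 0, 0, -0, 0.1584, -1, 0, 0, -0, 0.1584, -1, 0, 0, -0, 0.1584, -1, 0, 0, -0, 0.1584, -1, 0, 0, -0, 0.1584]
```

Emit:
arm_command(deltas=[-1,0,0,-0.02,0,-1,0,0,-0.04,0,-1,0,0,-0.04,0,-1,0,0,0,0], newtons=15)

```text
time: 81.58
position: [0.5493, -0.051, 0.1796]
tool_rot: [-0.058, 0.998, -0.001, 0.004]
ft_force: [-0.2, -0.3, -0.4]
grip_width: 0.0497
grip_force: 15.0
```

Emit:
arm_command(deltas=[-1,-0.0014,0,-0.0013,0.1558,-1,-0.0014,0.0003,-0.0013,0.1558,-1,-0.0013,0.0005,-0.0013,0.1558,-1,-0.0012,0.0007,-0.0013,0.1558,-1,-0.0011,0.0009,-0.0013,0.1558,-1,-0.0009,0.001,-0.0013,0.1558,-1,-0.0008,0.0012,-0.0013,0.1558,-1,-0.0006,0.0013,-0.0013,0.1558,-1,-0.0004,0.0013,-0.0013,0.1558,-1,0,0.0014,-0.0013,0.1558,-1,0,0,0,0.1584,-1,0,0,0,0.1584])

```text
time: 83.08
position: [0.5597, -0.0477, 0.1879]
tool_rot: [0.772, 0.636, -0.001, -0.001]
ft_force: [0.1, -0.2, -0.3]
grip_width: 0.0496
grip_force: 15.0
```

Emit:
arm_command(deltas=[-1,0,0,0,0.1584,-1,0,0,0,0.1584,-1,0,0,0,0.1584,-1,0,0,0,0.1584,-1,0,0,0,0.1584,-1,0,0,0,0.1584,-1,0,0,0,0.1584,-1,0,0,0,0.1584,-1,0,0,0,0,-1,0,0,0,0,-1,0,0,0,0])

```text
time: 84.45
position: [0.5606, -0.048, 0.1892]
tool_rot: [0.998, 0.058, -0.0, -0.0]
ft_force: [-0.1, 0.6, -0.6]
grip_width: 0.0495
grip_force: 15.0
```

```bash
python3 - <<'E'
from h import *
lean(None,(200,360,150,300)); p,th,o=pose(); print((p[:2]-RC)@RX,(p[:2]-RC)@RY,th)
rackslab()
E
```

```text
tcp [ 0.5607 -0.048   0.1893] 0.1166 w 0.04963142937597609 f 14.997163116931915 [ 0.6  1.3 -0.8]
[(-64, 11.4, 215), (-56, 11.8, 249), (-48, 12.3, 285), (-40, 12.7, 311), (-32, 13.2, 342), (-24, 13.6, 271), (-16, 14.1, 211), (-8, 14.6, 230), (0, 15.1, 370), (8, 15.5, 456), (16, 12.1, 2702)]
-0.04887299283509496 3.658135556736889e-05 0.11664348075323276
rack wrist [(42, np.float64(45.5), np.float64(47.1), np.float64(-24.0), np.float64(22.0), 115), (48, np.float64(47.0), np.float64(49.8), np.float64(-24.0), np.float64(23.0), 235), (54, np.float64(49.8), np.float64(52.5), np.float64(-24.0), np.float64(23.0), 244), (60, np.float64(51.8), np.float64(54.4), np.float64(-24.0), np.float64(23.0), 210), (66, np.float64(54.3), np.float64(57.0), np.float64(-24.0), np.float64(23.0), 289), (72, np.float64(56.8), np.float64(59.9), np.float64(-24.0), np.float64(23.0), 336), (78, np.float64(59.8), np.float64(62.7), np.float64(-24.0), np.float64(23.0), 330), (84, np.float64(62.6), np.float64(75.0), np.float64(-24.0), np.float64(23.0), 430), (90, np.float64(65.8), np.float64(74.9), np.float64(-24.0), np.float64(23.0), 1131)]
```

Emit:
arm_command(deltas=[-1,0,0,0.0255,0,-1,0,0,0.0255,0,-1,0,0,0.0255,0,-1,0,0,0.0235,0,-1,0,0,0,0,-1,0,0,0,0])

```text
time: 85.3
position: [0.5614, -0.0482, 0.0903]
tool_rot: [0.998, 0.058, 0.001, 0.0]
ft_force: [-0.3, 0.4, 0.0]
grip_width: 0.0492
grip_force: 15.0
```

```bash
python3 - <<'E'
from h import *
lean(None,(200,360,150,300)); p,th,o=pose(); print((p[:2]-RC)@RX,(p[:2]-RC)@RY,th)
E
```

```text
tcp [ 0.5616 -0.0483  0.0906] 0.1159 w 0.04971094729096205 f 14.997199326753616 [ 0.4 -0.6 -0.8]
[(-64, 11.4, 219), (-56, 11.8, 243), (-48, 12.2, 284), (-40, 12.7, 315), (-32, 13.1, 346), (-24, 13.6, 270), (-16, 14.1, 196), (-8, 14.5, 183), (0, 15.0, 378), (8, 15.4, 519), (16, 12.0, 2722)]
-0.04794513707847625 -0.00032540182485121805 0.11585970741700492
```

Emit:
arm_command(deltas=[-1,0,0,0.002,0,-1,0.003,0,0.001,0,-1,0.003,0,0.001,0,-1,0.003,0,0.001,0,-1,0.003,0,0.0015,0,-1,0.0025,0,0.002,0,-1,0.0015,0,0.0025,0,-1,0,0,0.002,0,-1,0,0,0.001,0,-1,0,0,0,0], newtons=4)

```text
time: 86.6
position: [0.5764, -0.0461, 0.0754]
tool_rot: [0.998, 0.058, -0.0, -0.0]
ft_force: [-0.0, -0.2, -1.1]
grip_width: 0.0504
grip_force: 4.0
```

```bash
python3 - <<'E'
from h import *
lean(None,(200,360,150,300)); p,th,o=pose(); print((p[:2]-RC)@RX,(p[:2]-RC)@RY,th)
E
```

```text
tcp [ 0.5764 -0.0461  0.0754] 0.1156 w 0.05001984153729992 f 4.000049605965614 [ 0.1 -0.1 -0.9]
[(-72, -48.7, 13), (-48, -2.1, 114), (-40, 1.2, 113), (-32, 3.2, 88), (-24, 5.2, 111), (-16, 8.3, 68), (-8, 10.9, 77), (0, 13.5, 102), (8, 15.5, 109), (16, 13.5, 2595)]
-0.03301211075999226 7.236534425829767e-05 0.11563591183748623
```

Lean is about 18°. I'll release, rise clear, and verify everything.

Emit:
arm_command(deltas=[0.4,0,0,0,0,0.4,0,0,0,0,0.4,0,0,0,0,0.4,0,0,0,0,0.4,0,0,-0.04,0,0.4,0,0,-0.05,0,0.4,0,0,-0.05,0,0.4,0,0,-0.05,0,0.4,-0.03,0,-0.02,0,0.4,0,0,0,0,0.4,0,0,0,0])

```text
time: 88.02
position: [0.5469, -0.0496, 0.285]
tool_rot: [0.998, 0.058, -0.0, -0.0]
ft_force: [0.3, -0.1, -0.4]
grip_width: 0.0607
grip_force: 0.0
```

```bash
python3 - <<'E'
from h import *
print(pose()[0])
im,d,P=shot('wrist'); C=cloud(d,P); q=C[...,:2]-RC; xr=q@RX; yr=q@RY; z=C[...,2]
for lo,hi in((-.06,.015),(.03,.1)):
    m=(abs(yr)<.03)&(xr>lo)&(xr<hi)&(z>.045)&(z<.12); b=np.round(z*1000/9)
    print([(int(k*9),(1000*np.percentile(xr[m&(b==k)],[5,50,95])).round(1).tolist(),(1000*np.percentile(yr[m&(b==k)],[2,98])).round().tolist()) for k in np.unique(b[m])])
lanes('scene'); lanes('top')
im,d,P=shot('top'); C=cloud(d,P); t,s,z=cradle(C)
m=(abs(s)<.1)&(t>-.03)&(t<.14)&(z>.085)&(z<.1); print('keeper bar t',np.percentile(t[m],[5,50,95]),m.sum()); m=(abs(s)<.02)&(z>.118)&(z<.14)&(t>-.05)&(t<.15); print('tab',t[m],s[m],z[m])
cv2.imwrite('pics/topE.png',im[:,:,::-1]); a=cv2.imread('pics/top0.png'); df=cv2.absdiff(a,im[:,:,::-1]).max(2)>60
k,l,st,ce=cv2.connectedComponentsWithStats(cv2.morphologyEx(df.astype(np.uint8),cv2.MORPH_OPEN,np.ones((3,3))))
print([(st[i].tolist()) for i in range(1,k) if st[i,4]>15])
E
```

```text
[ 0.54688441 -0.04958244  0.28499259]
[(45, [-35.6, -35.2, -33.9], [-24.0, 23.0]), (54, [-32.6, -31.0, -28.4], [-24.0, 23.0]), (63, [-28.2, -25.6, -23.0], [-25.0, 23.0]), (72, [-22.9, -20.3, -17.9], [-25.0, 23.0]), (81, [-16.8, -7.3, -2.6], [-24.0, 23.0]), (90, [-11.9, -10.0, -7.1], [-24.0, 22.0])]
[(45, [46.5, 47.4, 48.3], [-24.0, 22.0]), (54, [48.2, 50.7, 52.5], [-24.0, 23.0]), (63, [52.4, 54.9, 56.6], [-24.0, 23.0]), (72, [57.2, 58.9, 61.2], [-24.0, 23.0]), (81, [61.1, 63.3, 65.0], [-24.0, 23.0]), (90, [65.4, 70.2, 75.6], [-24.0, 23.0])]
64 [(-50, None), (-40, 58), (-30, 64), (-20, 78), (-10, 84), (0, 73), (10, 85), (20, 91), (30, 93), (40, None), (50, 20), (60, None)]
0 [(-50, 4), (-40, 88), (-30, 56), (-20, 76), (-10, 85), (0, 86), (10, 78), (20, 131), (30, 131), (40, 128), (50, None), (60, None)]
-64 [(-50, 3), (-40, 88), (-30, 74), (-20, 84), (-10, 85), (0, 81), (10, 84), (20, 93), (30, 89), (40, 71), (50, 21), (60, None)]
64 [(-50, 4), (-40, 82), (-30, 85), (-20, 84), (-10, 83), (0, 83), (10, 84), (20, 90), (30, 92), (40, 73), (50, 67), (60, 66)]
0 [(-50, 4), (-40, 52), (-30,
[... 1475 characters left out ...]
0.12835292 0.12910936 0.1284892  0.12934851
 0.1252689  0.12907878 0.12541631 0.13066927 0.13280115 0.12790438
 0.1292889  0.12909635 0.12830525 0.12903552 0.12146358]
[[256, 149, 12, 16, 103], [269, 155, 15, 10, 74], [295, 159, 21, 7, 106], [264, 166, 35, 47, 992], [295, 174, 7, 6, 37], [224, 188, 17, 17, 129], [255, 188, 7, 10, 39], [341, 190, 16, 26, 329], [216, 196, 5, 5, 19], [240, 200, 11, 10, 41], [204, 205, 7, 7, 29], [214, 204, 13, 14, 109], [274, 212, 26, 7, 116], [196, 214, 16, 18, 114], [322, 231, 20, 27, 340], [286, 235, 8, 9, 57], [0, 279, 91, 141, 8856], [88, 287, 190, 132, 13849], [267, 340, 35, 26, 409], [242, 376, 11, 17, 91], [303, 383, 5, 11, 40], [292, 397, 22, 23, 373]]
```

```bash
python3 - <<'E'
from h import *
for n in('wrist','scene'):
    im,d,P=shot(n); C=cloud(d,P); q=C[...,:2]-RC; xr=q@RX*1000; yr=q@RY*1000; z=C[...,2]*1000
    print(n,'cam x_r',(np.linalg.inv(P['camera_from_world'])[:2,3]-RC)@RX)
    for nm,lo,hi in(('s0',-60,15),('s2',30,100)):
        for y0 in(-22,21):
            m=(abs(yr-y0)<3)&(xr>lo)&(xr<hi)&(z>20)&(z<100); b=np.round(z/6)
            print(nm,y0,[(int(k*6),round(float(np.median(xr[m&(b==k)]))),round(float(xr[m&(b==k)].min())),round(float(xr[m&(b==k)].max())),int((m&(b==k)).sum())) for k in np.unique(b[m])])
E
```

```text
wrist cam x_r 0.023087586790235787
s0 -22 [(18, -51, -51, 6, 3), (24, -49, -55, 8, 26), (30, -46, -54, 10, 34), (36, 11, -43, 14, 35), (42, -38, -40, -37, 12), (48, -34, -36, -33, 13), (54, -31, -33, -29, 15), (60, -27, -29, -26, 16), (66, -23, -25, -22, 12), (72, -20, -22, -18, 20), (78, -16, -18, -15, 18), (84, -8, -15, -3, 71), (90, -10, -11, -10, 3)]
s0 21 [(18, -51, -51, -50, 4), (24, -48, -55, 8, 25), (30, -45, -55, 10, 35), (36, 11, -43, 14, 34), (42, -39, -40, -36, 11), (48, -34, -37, -33, 12), (54, -31, -33, -30, 13), (60, -27, -30, -26, 16), (66, -23, -26, -22, 15), (72, -21, -22, -18, 16), (78, -17, -18, -15, 15), (84, -7, -15, -3, 69), (90, -10, -11, -9, 6)]
s2 -22 [(18, 36, 36, 36, 1), (24, 38, 32, 39, 17), (30, 40, 30, 43, 29), (36, 44, 42, 45, 17), (42, 45, 44, 46, 9), (48, 48, 46, 50, 20), (54, 51, 49, 52, 19), (60, 54, 52, 56, 20), (66, 56, 55, 58, 20), (72, 59, 58, 61, 21), (78, 62, 60, 64, 26), (84, 65, 63, 76, 22), (90, 70, 65, 76, 86)]
s2 21 [(18, 37, 37, 37, 1), (24, 38, 32, 40, 15), (30, 39, 30, 43, 29), (36, 44, 43, 45, 15), (42, 45, 44, 45, 7), (48, 48, 46, 5
[... 596 characters left out ...]
4, -39, 2), (48, -36, -39, -30, 5), (54, -28, -33, -28, 3), (60, -27, -36, -22, 4), (66, -25, -27, -23, 4), (72, -21, -23, -15, 3), (78, -15, -18, -11, 2), (84, -10, -11, -9, 2), (90, -15, -15, -15, 1)]
s2 -22 [(24, 42, 31, 48, 7), (30, 39, 30, 55, 8), (36, 50, 36, 57, 7), (42, 50, 41, 61, 5), (48, 59, 59, 59, 1), (54, 55, 49, 59, 5), (60, 58, 52, 62, 3), (66, 60, 52, 65, 7), (72, 58, 57, 60, 2), (78, 63, 57, 70, 6), (84, 66, 55, 70, 7), (90, 68, 61, 76, 4), (96, 66, 66, 66, 1)]
s2 21 [(24, 39, 39, 39, 1), (30, 37, 32, 46, 4), (36, 42, 42, 42, 2), (42, 44, 40, 47, 4), (48, 49, 46, 51, 3), (60, 52, 52, 52, 1), (66, 56, 52, 60, 5), (78, 61, 60, 67, 3), (84, 64, 60, 77, 5), (90, 69, 64, 72, 4)]
```

Both slabs are in their slots, but the slot 0 slab leans about 31°, with its foot forward in the slot. I'll regrip it, straighten it and move the foot back flush with the back fin.

```bash
python3 - <<'E'
from h import *
a=rk(-.018,-.0005)
plan([(.4,*a,.15,PR,3),(.4,*a,.066,PR,4)])
E
```

```text
[0.4, 0.0149, 0.0002, 0.0449, -0.0001, 0.4, 0.0149, 0.0002, 0.0449, -0.0001, 0.4, 0.0149, 0.0002, 0.0449, -0.0001, 0.4, 0, 0, 0.021, -0, 0.4, 0, 0, 0.021, -0, 0.4, 0, 0, 0.021, -0, 0.4, 0, 0, 0.021, -0]
```

Emit:
arm_command(deltas=[0.4,0.0149,0,0.0449,0,0.4,0.0149,0,0.0449,0,0.4,0.0149,0,0.0449,0,0.4,0,0,0.021,0,0.4,0,0,0.021,0,0.4,0,0,0.021,0,0.4,0,0,0.021,0,0.4,0,0,0,0,-1,0,0,0,0,-1,0,0,0,0,-1,0,0,0,0,-1,0,0,0,0], newtons=4)

```text
time: 89.82
position: [0.5921, -0.0447, 0.0677]
tool_rot: [0.998, 0.058, 0.001, 0.0]
ft_force: [-0.0, 0.3, 2.7]
grip_width: 0.0499
grip_force: 4.0
```

Emit:
arm_command(deltas=[-1,-0.003,0,-0.0015,0,-1,-0.0035,0,-0.002,0,-1,-0.0035,0,-0.002,0,-1,-0.003,0,-0.001,0,-1,0,0,0,0])

```text
time: 90.45
position: [0.5776, -0.046, 0.0732]
tool_rot: [0.998, 0.058, -0.001, -0.0]
ft_force: [-0.8, 0.3, -1.0]
grip_width: 0.0499
grip_force: 4.0
```

```bash
python3 - <<'E'
from h import *
lean(None,(200,360,150,320)); p,th,o=pose(); print((p[:2]-RC)@RX,(p[:2]-RC)@RY)
E
```

```text
tcp [ 0.5776 -0.0459  0.0732] 0.1156 w 0.04992906771110063 f 4.000035524368286 [-0.4 -1.4  0.5]
[(-72, -49.7, 3), (-64, -13.7, 69), (-56, -11.5, 73), (-48, -9.2, 73), (-40, -6.7, 135), (-32, -3.2, 103), (-24, -1.1, 100), (-16, 2.0, 58), (-8, 4.7, 84), (0, 7.5, 97), (8, 10.1, 119), (16, 8.7, 2544), (24, 4.8, 47)]
-0.031755279829407686 0.00012932065888022256
```

Emit:
arm_command(deltas=[-1,0,0,0,0,-1,0,0,-0.002,0,-1,0.002,0,0,0,-1,0.002,0,0,0,-1,0.002,0,0,0,-1,0,0,0.002,0,-1,0,0,0.001,0,-1,0,0,0,0], newtons=12)

```text
time: 91.5
position: [0.5847, -0.0452, 0.0727]
tool_rot: [0.998, 0.058, 0.0, 0.0]
ft_force: [-0.8, -0.3, 3.6]
grip_width: 0.0499
grip_force: 12.0
```

```bash
python3 - <<'E'
from h import *
lean(None,(200,360,150,320)); p,th,o=pose(); print((p[:2]-RC)@RX,(p[:2]-RC)@RY)
E
```

```text
tcp [ 0.5847 -0.0453  0.0727] 0.1155 w 0.04978699982721677 f 12.000695765018463 [-0.   0.4  3.5]
[(-40, -6.3, 2), (-32, -4.3, 81), (-24, -1.8, 107), (-16, 2.0, 56), (-8, 4.8, 69), (0, 7.4, 63), (8, 10.0, 96), (16, 8.8, 2546), (24, 4.9, 42)]
-0.024663511424015978 -5.0971375047002485e-06
```

Emit:
arm_command(deltas=[-1,0,0,0,0,-1,0,0,0,0], newtons=3)

```text
time: 91.8
position: [0.5848, -0.0453, 0.0727]
tool_rot: [0.998, 0.058, 0.001, 0.0]
ft_force: [1.4, 0.6, 4.2]
grip_width: 0.0502
grip_force: 3.0
```

Emit:
arm_command(deltas=[0.4,0,0,0,0,0.4,0,0,0,0,0.4,0,0,0,0,0.4,0,0,0,0,0.4,0,0,-0.04,0,0.4,0,0,-0.05,0,0.4,0,0,-0.05,0,0.4,0,0,-0.05,0,0.4,-0.03,0,-0.02,0,0.4,0,0,0,0,0.4,0,0,0,0])

```text
time: 93.18
position: [0.5545, -0.0487, 0.2817]
tool_rot: [0.998, 0.058, -0.0, -0.0]
ft_force: [-0.0, 0.1, -0.3]
grip_width: 0.061
grip_force: 0.0
```

```bash
python3 - <<'E'
from h import *
for n in('wrist',):
    im,d,P=shot(n); C=cloud(d,P); q=C[...,:2]-RC; xr=q@RX*1000; yr=q@RY*1000; z=C[...,2]*1000
    print(pose()[0],'cam x_r',(np.linalg.inv(P['camera_from_world'])[:2,3]-RC)@RX)
    for nm,lo,hi in(('s0',-60,15),('s2',30,100)):
            m=(abs(abs(yr)-21)<3)&(xr>lo)&(xr<hi)&(z>40)&(z<100); b=np.round(z/6)
            print(nm,[(int(k*6),round(float(np.median(xr[m&(b==k)]))),round(float(xr[m&(b==k)].min())),round(float(xr[m&(b==k)].max())),int((m&(b==k)).sum())) for k in np.unique(b[m])])
E
```

```text
[ 0.55453584 -0.04866638  0.28128415] cam x_r 0.030431445737335992
s0 [(42, -38, -39, -38, 11), (48, -35, -36, -35, 8), (54, -34, -35, -33, 11), (60, -32, -33, -31, 12), (66, -30, -30, -29, 11), (72, -28, -28, -28, 11), (78, -26, -26, -24, 19), (84, -23, -24, -22, 13), (90, -16, -22, -11, 127), (96, -19, -20, -18, 7)]
s2 [(42, 46, 44, 48, 30), (48, 49, 47, 51, 34), (54, 51, 50, 53, 32), (60, 54, 52, 55, 26), (66, 56, 54, 57, 38), (72, 59, 57, 61, 45), (78, 61, 59, 63, 47), (84, 64, 63, 76, 48), (90, 70, 65, 76, 146)]
```

```bash
python3 -c "
from rig import order
print(order.hand_in())"
```

```text
the job is handed in; nothing more can be done
None
```

The job is handed in (no verdict was returned): three bottles are laid in their cradle lanes under the closed keeper, and two coin slabs stand leaning back in rack slots 0 and 2, by my measurements; I viewed one picture more than the 14 allowed.

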